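Turn the water-bath lid over against the bath and cover the bath

TASK

The water bath's lid has been left upside down on the bench, propped on its own knob beside the bath. Lever it up until it stands by itself, leaning against the side of the bath, then turn it over and lay it gently (do not let it drop) on the bath, knob up, flat and fully down in the recess round the opening. Leave the bottle and the beaker where they stand.

Things in the scene. Friction and masses are not known exactly. Their poses are not given: they have to be found in the camera images.
- bath: Fixed unit: white tank 250 (x) x 210 (y) x 175 high, standing in a white spill tray with an 18 mm lip. Origin on the bench under the tank's middle, z up; -x is the front with the blue panel. Upright side walls at y = +-105 mm; on the -y side the tray reaches out to y = -150 mm, leaving a 41 mm wide open trough between wall and lip. The lid starts on the -y side.
- tray_lip (a point): Foot of the tray lip's outer face on the lid's side, middle of its length, on the bench; axes as the bath's. The lip runs 310 mm along x, is 18 mm high and 4 mm thick, and is 45 mm from the tank's side wall. The lid's low edge lies 14 to 30 mm short of it, up to 7 degrees off parallel, and can brace on it; pushed past upright, the lid comes to lean about 20 degrees back against the tank wall.
- bath_seat (a point): Where the lid's origin belongs: centre of the recess in the steel deck, on its ledge, 169 mm over the bench; axes as the bath's. The recess is 200 (x) x 160 (y) mm and 6 mm deep, so the lid has 5 mm of play all round; the opening in it is 160 x 120 mm. The lid goes in with its x along the bath's x, either way round.
- lid: Loose white-painted aluminium plate 190 (x) x 150 (y) x 5 mm, about 0.4 kg, with a black knob in the middle of its top. Origin: centre of the flat underside; z out of the top, through the knob. It starts upside down, resting on the knob and on its -y edge, which is next to the tray lip; its +y edge is in the air 80 mm over the bench, on the side away from the bath; the plate slopes 32 degrees.
- lid_knob (a point): Centre of the knob's round head, 29.5 mm from the lid's underside along its z; axes as the lid's. The head is a cylinder 34 mm across and 13 mm long, flaring from a 16 mm neck next to the plate, with a domed end; the knob stands 43 mm out of the plate. Once the lid leans on the tank, the knob points away from the tank and slightly up.
- stirrer: Bystander: white hotplate stirrer, fixed, 170 x 150 x 88 mm, round plate on top. Origin centre of its underside.
- bottle: Bystander: loose amber bottle, 72 mm across, 150 mm high. Origin centre of its base.
- beaker: Bystander: loose glass beaker, 76 mm across, 105 mm high. Origin centre of its base.
There are look-alikes about, which are no part of the job. What is shaped like the lid but orange, purple or turquoise is not meant.

How it is judged:
On the way:
1. the lid, let go, stands on the bench leaning against the bath (angle between lid's own z axis and vertical between 0.9 and 1.48 rad and contact force between lid and bath above 0.1 N and contact force between lid and the fingers below 0.1 N and height (world z) of lid below 0.1 m), for 0.2 s.
At the end, for the whole second after the job is handed in: the lid lies at rest in the recess of the bath, knob up, within 10 mm of the middle, within 3 mm of fully down and within 0.03 rad of level; the bottle and the beaker are within 30 mm of where they stood (z of lid in the frame of bath_seat between -0.003 and 0.003 m and horizontal distance between lid and bath_seat below 0.01 m and angle between lid's own z axis and vertical below 0.03 rad and linear speed of lid below 0.02 m/s and distance of each of bottle, beaker from where it was at the start of the episode below 0.03 m); the robot touches nothing.
It fails at once if the bottle or the beaker is pushed (distance of any of bottle, beaker from where it was at the start of the episode above 0.03 m).
It fails at once if the lid is dropped on the bath (coming down on the recess faster than a fall of about 10 mm gives) (angle between lid's own z axis and vertical below 0.6 rad and horizontal distance between lid and bath_seat below 0.06 m and z of lid in the frame of bath_seat below 0.03 m and linear speed of lid above 0.45 m/s).
It also fails if it takes over 69 s, if anything falls off the work surface, if the arm or the gripper's body presses on something with over 40 N, if the wrist force passes 120 N, or if a joint passes its speed limit or range.

ROBOT

A 6-joint arm with a two-finger parallel gripper is mounted at the origin on the work surface. World frame = base frame: x ahead of the robot, y to its left, z up, the work surface at z = 0. Lengths are in m, angles in rad, forces in N, time in s.
With the tool pointing down it reaches from about 0.275 to 0.75 m from the base axis. Payload 10.2 kg.
Tool frame: the origin (TCP) lies on the centre line of the jaws, within the pads' length; the fingertips stand 11 mm ahead of it and the grasp point (between the pads) lies 8 mm behind it; z points along the fingers, y is the direction in which the jaws open and shut (so a half turn about z gives the same grasp; the last joint's range is limited). The gripper opens to 85 mm and grips with 20 to 120 N. Pads are 22 mm wide; open, the fingers measure 114 mm over their backs; the gripper's body (76 mm by 85 mm) begins 54 mm behind the grasp point. The pads swing forward as they close: fully open they stand 13 mm farther back than shut.
Start: joints at [-1.401, 0.313, 1.498, -0, 1.331, -0.223], TCP at [0.201, -0.485, 0.242] pointing down, gripper open.
Joint ranges: [-2.94, 2.94], [-0.97, 2.17], [0.19, 2.56], [-1.23, 4.37], [0.02, 3.11], [-2.88, 2.88]. Speed limits (rad/s): [2.39, 2.39, 3.01, 3.14, 3.14, 3.14].

INTERFACE

Orientations are given as a unit quaternion [w, x, y, z].
In Python, from plant import readout, viewer, hand_in, look_for, outline_of, spot_point gives the robot as it stands.
- The arm moves only by the shell command python3 -m pendant 'ROWS' [FORCE]. ROWS is JSON, a list of rows, each an object of numbers: "x", "y", "z": the shift along the world's x, y, z in cm; "ax", "ay", "az": the turn, a rotation vector about the world's x, y, z in rad; "fingers": the finger opening in cm, from 0 to 8.54. A call has 1 to 12 rows; each row is the pose to reach, as a shift and turn from the pose commanded when the call began; what a row does not reach only later rows make up. A row lasts 1/12 s, in which the tool goes at most 41.7 mm and 7.16 degrees, less where a joint would pass 70% of its speed; a pose out of reach is approached as far as the arm can. A call with a gripper value outside its range is refused whole. The fingers move at their own pace and stop on an object; FORCE is the grip in N (left out, the last holds). Time passes only in rows, so rows that repeat a pose let the fingers close. It gives the time, the measured TCP pose, the force and the opening at its end, in the units of the state.
- readout.state(): the state, without advancing time (a new reading comes with each control period).
- viewer.camera(name): name is "side" or "top" or "wrist"; returns the picture (384x512x3 uint8, blue, green, red); there is no depth.
- viewer.get_calibration(name): a dict with "fov_y" (degrees; the focal length in pixels is half the picture's height over the tangent of half this angle, whatever the lens; pixels are square), "cx", "cy" (the principal point, pixels), "view" (4x4, takes a point from world to camera coordinates); the wrist camera has in their place "T_tool_cam" (4x4, takes a point from camera to tool coordinates, whose origin is the TCP and whose axes are the flange's). Camera axes: x right, y up, looking along -z (the intrinsics and any distortion apply to the point x, -y, -z); pixel columns grow to the right and rows downward; lengths in m; the calibration is good to about 2 mm. A picture is of the moment at which its call begins: read the wrist's pose just before it. get_calibration takes no time and is no camera call.
- hand_in(): hands the job in, once; it reports no verdict.
Trained networks look in the newest picture that a camera, given by its name, has taken for a name from the list of things; names that differ only in an ending like _2 or _b are one class to them, and where a whole thing is asked for, a point or a joint stands for the part that bears it (a point fixed in the world has none). Each returns a list of dicts, best first, with "score" (0 to 1); they miss things now and then, are a little off and sometimes report something else, mostly with a low value. They report only what shows in the picture. A call takes as long as a camera call. They do not tell look-alikes from the thing itself.
- look_for(camera, target): "xy" ([column, row] as shares, 0 to 1, of the picture: columns of its width, rows of its height, amid what is visible of it).
- outline_of(camera, target): "region" (384x512 bool, what is visible of it) and "xy" ([column, row] as shares, 0 to 1, of the picture: columns of its width, rows of its height, amid what is visible of it).
- spot_point(camera, target): "xy" ([column, row] as shares, 0 to 1, of the picture: columns of its width, rows of its height: a listed point, or the origin of a listed thing).
The state is a dict: "time": time; "joints": joint angles; "joint_velocities": joint speeds; "effort": joint torques, N m; "eef_pos": TCP position; "tool_rot": TCP orientation; "force": force on the tool from outside, world axes, zero at the start; "ft_torque": the same for the moment, N m; "gripper_width": finger opening in m.
Only numpy, scipy, OpenCV 4.12 (cv2) and the standard library are available. Lean on these libraries where they do the work, as an engineer would, in place of code of your own. Each camera call takes 0.05 s, during which the arm holds its last target.

## Working session

There is one attempt and no reset: what is moved stays moved. The work goes in short steps, Python scripts to look and compute and a shell command to move; the robot and the scene stay as the last step left them, time stands still between calls to the robot, and variables do not carry over. Pictures are saved under pics/ and viewed, and the job is handed in when it is done.

```bash
ls; mkdir -p pics; python3 - <<'E'
from plant import readout, viewer
import cv2
s=readout.state(); print({k:s[k] for k in ('time','eef_pos','tool_rot','gripper_width','force')})
for n in ('side','top','wrist'):
    im=viewer.camera(n); cv2.imwrite(f'pics/{n}0.png',im)
    print(n,viewer.get_calibration(n))
E
```

```text
pics
{'time': 0.0, 'eef_pos': array([ 0.20092729, -0.48475813,  0.24171954]), 'tool_rot': array([-6.66676004e-04,  9.80771292e-01,  1.95159494e-01,  1.22417375e-05]), 'gripper_width': 0.0851197907283479, 'force': array([ 0.02189269, -0.65757244, -0.29284487])}
side {'fov_y': 48.433755607736316, 'cx': 250.4295550312189, 'cy': 190.3407810159977, 'view': array([[ 0.99194199, -0.12507297,  0.02019517, -0.56883727],
       [ 0.07632542,  0.71717766,  0.69269808, -0.12797011],
       [-0.10112133, -0.6855749 ,  0.72094488, -1.59232439],
       [ 0.        ,  0.        ,  0.        ,  1.        ]])}
top {'fov_y': 54.651256700406776, 'cx': 257.06744073995, 'cy': 195.27111261821943, 'view': array([[ 1.30545162e-02, -9.99913853e-01,  1.36573537e-03,
        -2.46510784e-02],
       [ 9.96668432e-01,  1.31220929e-02,  8.04974942e-02,
        -5.69017124e-01],
       [-8.05084809e-02,  3.10329490e-04,  9.96753875e-01,
        -1.23500079e+00],
       [ 0.00000000e+00,  0.00000000e+00,  0.00000000e+00,
         1.00000000e+00]])}
wrist {'fov_y': 62.150860666018445, 'cx': 251.91254871625324, 'cy': 187.75770326860902, 'T_tool_cam': array([[-8.29965660e-04,  9.58537181e-01,  2.84966285e-01,
         7.33843850e-02],
       [ 9.99999533e-01,  6.54684411e-04,  7.10350429e-04,
        -6.32165248e-04],
       [ 4.94334313e-04,  2.84966742e-01, -9.58537277e-01,
        -1.31453506e-01],
       [ 0.00000000e+00,  0.00000000e+00,  0.00000000e+00,
         1.00000000e+00]])}
```

View pics/side0.png

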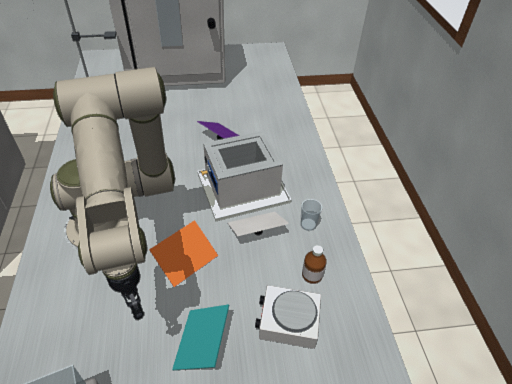

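View pics/top0.png

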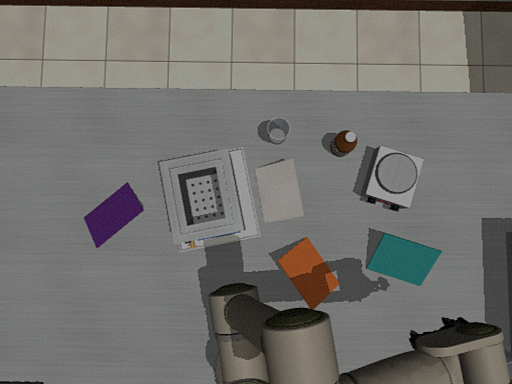

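View pics/wrist0.png

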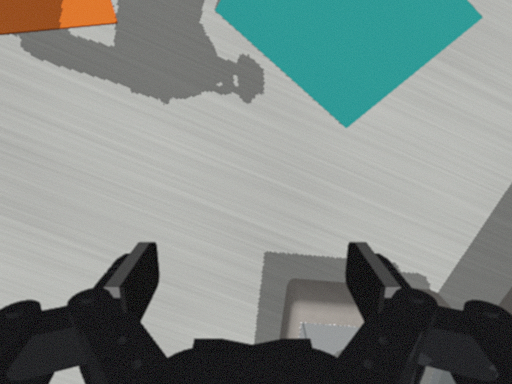

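```bash
cat > h.py <<'E'
import numpy as np, cv2
from plant import readout, viewer, look_for, outline_of, spot_point
from scipy.spatial.transform import Rotation as R
def quat(q): return R.from_quat([q[1],q[2],q[3],q[0]])
def cam(n, s=None):
    c=viewer.get_calibration(n); f=192/np.tan(np.radians(c['fov_y'])/2)
    if 'view' in c: V=c['view']
    else:
        s=s or readout.state(); T=np.eye(4); T[:3,:3]=quat(s['tool_rot']).as_matrix(); T[:3,3]=s['eef_pos']
        V=np.linalg.inv(T@c['T_tool_cam'])
    return f,c['cx'],c['cy'],V
def proj(K,P):
    f,cx,cy,V=K; P=np.atleast_2d(P); p=P@V[:3,:3].T+V[:3,3]
    return np.c_[cx+f*p[:,0]/-p[:,2], cy+f*-p[:,1]/-p[:,2]]
def ray(K,uv):
    f,cx,cy,V=K; d=np.array([(uv[0]-cx)/f,-(uv[1]-cy)/f,-1.]); Rm=V[:3,:3]
    return -Rm.T@V[:3,3], Rm.T@d/np.linalg.norm(d)
def atz(K,uv,z):
    o,d=ray(K,uv); return o+d*(z-o[2])/d[2]
def tri(rs):
    A=np.zeros((3,3));b=np.zeros(3)
    for o,d in rs:
        M=np.eye(3)-np.outer(d,d);A+=M;b+=M@o
    p=np.linalg.solve(A,b); return p,[np.linalg.norm((np.eye(3)-np.outer(d,d))@(p-o)) for o,d in rs]
px=lambda xy:(xy[0]*512,xy[1]*384)
E
python3 - <<'E'
from h import *
for n in ('side','top'):
    viewer.camera(n)
    for t in ('bath','lid','bath_seat','tray_lip','lid_knob','bottle','beaker','stirrer'):
        r=spot_point(n,t)
        print(n,t,[(np.round(px(d['xy'])).tolist(),round(d['score'],2)) for d in r[:5]])
    r=outline_of(n,'lid')
    for i,d in enumerate(r): print('outl',px(d['xy']),d['score'],d['region'].sum()); np.save(f'pics/{n}_lid{i}.npy',d['region'])
E
```

```text
side bath [([246.0, 184.0], 0.74)]
side lid [([203.0, 334.0], 0.97), ([186.0, 252.0], 0.84), ([255.0, 221.0], 0.77)]
side bath_seat [([243.0, 152.0], 0.69)]
side tray_lip [([254.0, 210.0], 0.98), ([244.0, 152.0], 0.52)]
side lid_knob [([258.0, 231.0], 0.87), ([220.0, 136.0], 0.81), ([182.0, 252.0], 0.75), ([207.0, 343.0], 0.7)]
side bottle [([310.0, 272.0], 0.62), ([309.0, 218.0], 0.22)]
side beaker [([305.0, 220.0], 0.63)]
side stirrer [([287.0, 325.0], 0.74)]
outl (253.9008, 223.91039999999998) 0.96 868
outl (182.4256, 250.59839999999997) 0.87 2347
outl (217.1904, 128.40959999999998) 0.83 334
outl (202.3936, 338.304) 0.77 2552
top bath [([212.0, 202.0], 0.91), ([203.0, 197.0], 0.55)]
top lid [([311.0, 269.0], 0.98), ([404.0, 259.0], 0.95), ([110.0, 211.0], 0.78), ([278.0, 192.0], 0.61)]
top bath_seat [([200.0, 195.0], 0.84)]
top tray_lip [([250.0, 192.0], 0.88)]
top lid_knob [([117.0, 216.0], 0.96), ([400.0, 257.0], 0.84), ([302.0, 271.0], 0.83), ([285.0, 192.0], 0.62)]
top bottle [([339.0, 145.0], 0.66)]
top beaker [([278.0, 140.0], 0.74)]
top stirrer [([383.0, 181.0], 0.88)]
outl (280.2176, 192.30720000000002) 0.93 2265
outl (308.6848, 272.7936) 0.92 2281
outl (405.1968, 259.584) 0.66 2333
outl (115.9168, 213.88800000000003) 0.61 1936
```

```bash
python3 - <<'E'
import cv2
im=cv2.imread('pics/top0.png')[130:270,140:320]; cv2.imwrite('pics/top0c.png',cv2.resize(im,None,fx=4.2,fy=4.2,interpolation=cv2.INTER_CUBIC))
im=cv2.imread('pics/side0.png')[125:255,180:330]; cv2.imwrite('pics/side0c.png',cv2.resize(im,None,fx=4.5,fy=4.5,interpolation=cv2.INTER_CUBIC))
E
```

```text
(no output)
```

View pics/top0c.png

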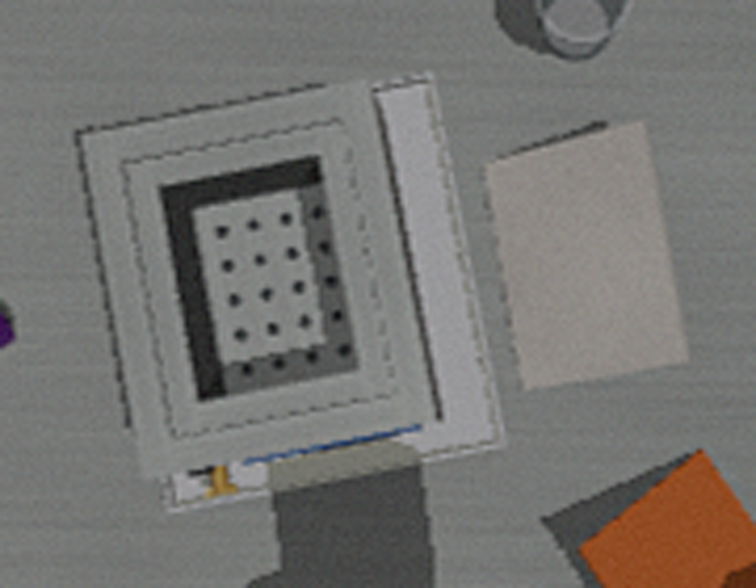

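View pics/side0c.png

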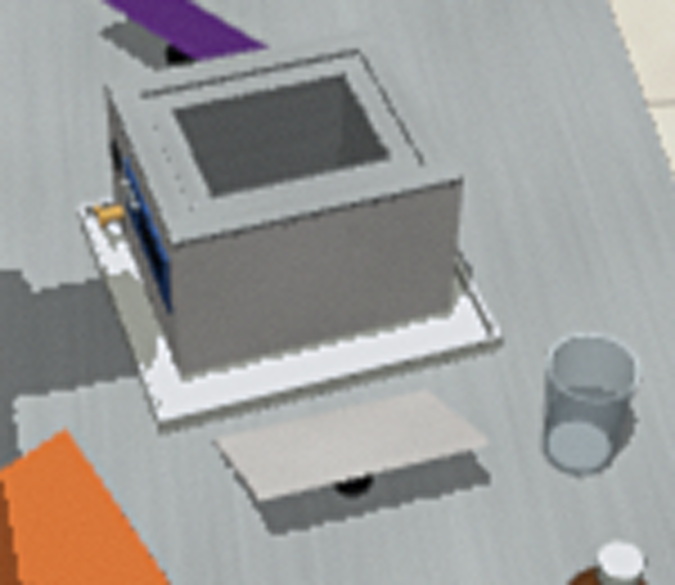

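```bash
cat > fit0.py <<'E'
from h import *
from scipy.optimize import least_squares
Kt,Ks=cam('top'),cam('side')
T=lambda a:np.array(a)/4.2+[140,130]
S=lambda a:np.array(a)/4.5+[180,125]
def rz(t): return np.array([[np.cos(t),-np.sin(t),0],[np.sin(t),np.cos(t),0],[0,0,1]])
# bath
Rt=T([(340,122),(122,160),(178,437),(395,395)]) ; Pr=np.array([[100,-80,175],[100,80,175],[-100,80,175],[-100,-80,175]])/1e3
Ot=T([(320,157),(162,186),(198,402),(358,370)]); Po=np.array([[80,-60,169],[80,60,169],[-80,60,169],[-80,-60,169]])/1e3
Lt=T([(434,74),(505,443)]); Pl=np.array([[155,-150,18],[-155,-150,18]])/1e3
Ds=S([(108,88),(358,50),(461,178),(175,243)]); Pd=np.array([[-125,105,175],[125,105,175],[125,-105,175],[-125,-105,175]])/1e3
Ls=S([(500,338),(163,430)]); 
Pw=np.array([[-125,-105,5]])/1e3; Ws=S([(183,377)])
def rb(p,full=False):
    Rm=rz(p[2]); f=lambda P:P@Rm.T+[p[0],p[1],0]
    r=[proj(Kt,f(Pr))-Rt,proj(Kt,f(Po))-Ot,proj(Kt,f(Pl))-Lt,proj(Ks,f(Pd))-Ds,proj(Ks,f(Pl))-Ls]
    return r if full else np.concatenate(r).ravel()
b=least_squares(rb,[.56,.13,-.1],loss='soft_l1'); print('bath',b.x)
for r in rb(b.x,1): print(np.round(r,1).tolist())
# lid: x,y of low-edge mid, yaw of -u(i.e. lid x dir)
c,s=np.cos(np.radians(32)),np.sin(np.radians(32))
def lidp(p):
    v=rz(p[2])@[1,0,0]; u=rz(p[2])@[0,1,0]  # u toward bath
    lo=np.array([p[0],p[1],.0042]); hi=lo-u*.15*c+np.array([0,0,.15*s])
    return np.array([lo+.095*v,lo-.095*v,hi+.095*v,hi-.095*v])
Mt=T([(487,163),(525,388),(645,122),(688,360)]); Ms=S([(432,392),(217,440),(488,440),(258,500)])
def rl(p): return np.concatenate([proj(Kt,lidp(p))-Mt,proj(Ks,lidp(p))-Ms])
l=least_squares(lambda p:rl(p).ravel(),[.56,-.05,-.1]); print('lid',l.x); print(np.round(rl(l.x),1).tolist())
Rm=rz(b.x[2]); lo=lidp(l.x)
print('corners in bath frame',np.round((lo-[b.x[0],b.x[1],0])@Rm,4).tolist()); print('world',np.round(lo,4).tolist())
E
python3 fit0.py
```

```text
bath [0.55325831 0.14694935 0.21366324]
[[0.9, -1.1], [0.3, 0.4], [-0.8, 0.3], [0.8, -0.6]]
[[0.6, -1.3], [-1.0, -0.4], [0.2, 0.6], [1.8, 0.1]]
[[-0.3, -1.0], [0.8, 0.1]]
[[-1.8, -1.6], [2.8, -5.6], [-0.3, -0.4], [-1.5, -0.0]]
[[-0.5, -0.7], [-1.6, -2.0]]
lid [ 0.57265683 -0.02844616  0.1793482 ]
[[-0.2, -1.0], [-0.0, -0.3], [0.8, -1.5], [0.8, -0.4], [-1.4, -0.4], [-1.1, -0.3], [-0.3, 0.2], [-0.9, -0.9]]
corners in bath frame [[0.0767, -0.1788, 0.0042], [-0.1132, -0.1723, 0.0042], [0.0723, -0.3059, 0.0837], [-0.1175, -0.2994, 0.0837]]
world [[0.6661, -0.0115, 0.0042], [0.4792, -0.0454, 0.0042], [0.6888, -0.1367, 0.0837], [0.5019, -0.1706, 0.0837]]
```

```bash
python3 - <<'E'
from h import *
for n in ('side','top'):
    viewer.camera(n)
    for t in ('bottle','beaker','stirrer','lid'):
        for d in outline_of(n,t)[:4]:
            ys,xs=np.nonzero(d['region']); print(n,t,round(d['score'],2),xs.min(),xs.max(),ys.min(),ys.max(),np.round(px(d['xy'])))
K={'top':cam('top'),'side':cam('side')}
print('bottle base side',atz(K['side'],(312,281),0), 'top cap',atz(K['top'],(349,137),.15),'spot',atz(K['top'],(339,145),0),atz(K['side'],(310,272),0))
print('beaker',atz(K['top'],(278,140),0),atz(K['side'],(305,220),0))
print('stirrer',atz(K['top'],(383,181),0),atz(K['side'],(287,325),0))
print('orange c',atz(K['top'],(308,272),.05),'corners',[np.round(atz(K['top'],p,.05),3) for p in ((307,237),(338,285),(315,308),(278,260))])
E
```

```text
side beaker 0.88 300 321 199 230 [309. 211.]
side beaker 0.32 199 289 131 222 [241. 177.]
side stirrer 0.69 255 320 286 348 [289. 315.]
side lid 0.77 150 215 222 285 [182. 251.]
side lid 0.76 199 237 121 139 [217. 131.]
side lid 0.68 228 287 212 235 [255. 225.]
side lid 0.55 173 228 305 370 [203. 336.]
top bottle 0.85 330 357 131 157 [343. 140.]
top beaker 0.76 268 290 117 144 [281. 135.]
top stirrer 0.95 361 424 146 210 [390. 176.]
top lid 0.8 279 337 239 309 [310. 273.]
top lid 0.78 367 441 234 284 [404. 257.]
top lid 0.71 85 142 184 247 [117. 213.]
top lid 0.6 255 304 159 223 [279. 190.]
bottle base side [ 0.74190424 -0.32773094  0.        ] top cap [ 0.74294796 -0.29815079  0.15      ] spot [ 0.75073243 -0.3005349   0.        ] [ 0.74305657 -0.29200691  0.        ]
beaker [ 0.76558984 -0.08770939  0.        ] [ 0.77550958 -0.06184794  0.        ]
stirrer [ 0.62641161 -0.45220106  0.        ] [ 0.62865526 -0.473903    0.        ]
orange c [ 0.31846802 -0.18641196  0.05      ] corners [array([ 0.432, -0.183,  0.05 ]), array([ 0.278, -0.284,  0.05 ]), array([ 0.204, -0.209,  0.05 ]), array([ 0.356, -0.088,  0.05 ])]
```

```bash
cat >> h.py <<'E'
def tgt(z,x):
    z=np.array(z,float);z/=np.linalg.norm(z);x=np.array(x,float);x-=z*(x@z);x/=np.linalg.norm(x)
    return np.c_[x,np.cross(z,x),z]
def delta(M,P,s=None):
    s=s or readout.state(); r=(R.from_matrix(M)*quat(s['tool_rot']).inv()).as_rotvec()
    print('shift cm',np.round((np.array(P)-s['eef_pos'])*100,2),'rot',np.round(r,3),'ang',np.round(np.linalg.norm(r),2)); return r
E
python3 - <<'E'
from h import *
d=np.array([.022,.852,-.522]); s=np.array([-.151,.834,-.53]); v=np.array([.984,.178,0])
M=tgt(d,.985*v-.174*s); print(M)
E_=np.array([.5802,-.158,.0816])
delta(M,E_-.09*d)
E
```

```text
[[ 0.99529338  0.09437445  0.02201242]
 [ 0.03062927 -0.52186023  0.85248093]
 [ 0.09193982 -0.84779441 -0.52229466]]
shift cm [ 37.73  25.04 -11.37] rot [ 1.016  0.132 -0.283] ang 1.06
```

```bash
python3 -m pendant '[{"x":4,"y":1,"z":0,"ax":0.1,"ay":0.01,"az":-0.03},{"x":8,"y":2,"z":0,"ax":0.2,"ay":0.02,"az":-0.06},{"x":11,"y":4,"z":0,"ax":0.3,"ay":0.04,"az":-0.08},{"x":14,"y":6,"z":0,"ax":0.4,"ay":0.05,"az":-0.11},{"x":17,"y":8,"z":0,"ax":0.5,"ay":0.06,"az":-0.14},{"x":20,"y":10,"z":-1,"ax":0.6,"ay":0.08,"az":-0.17},{"x":22,"y":12,"z":-2,"ax":0.7,"ay":0.09,"az":-0.2},{"x":24,"y":14,"z":-3,"ax":0.7,"ay":0.09,"az":-0.2},{"x":24,"y":14,"z":-3,"ax":0.7,"ay":0.09,"az":-0.2,"fingers":4.5}]'; python3 -c "
from h import *
s=readout.state();print(np.round(s['joints'],3))
M=tgt([.022,.852,-.522],[.995,.03,.092]);delta(M,np.array([.5802,-.158,.0816])-.09*np.array([.022,.852,-.522]))"
```

```text
[-1.401  0.313  1.498  0.     1.331 -0.223]
shift cm [ 37.73  25.04 -11.37] rot [ 1.016  0.132 -0.283] ang 1.06invalid input
```

```bash
python3 -m pendant '[{"x":4,"y":1,"z":0,"ax":0.1,"ay":0.01,"az":-0.03,"fingers":4.5},{"x":8,"y":2,"z":0,"ax":0.2,"ay":0.02,"az":-0.06,"fingers":4.5},{"x":11,"y":4,"z":0,"ax":0.3,"ay":0.04,"az":-0.08,"fingers":4.5},{"x":14,"y":6,"z":0,"ax":0.4,"ay":0.05,"az":-0.11,"fingers":4.5},{"x":17,"y":8,"z":0,"ax":0.5,"ay":0.06,"az":-0.14,"fingers":4.5},{"x":20,"y":10,"z":-1,"ax":0.6,"ay":0.08,"az":-0.17,"fingers":4.5},{"x":22,"y":12,"z":-2,"ax":0.7,"ay":0.09,"az":-0.2,"fingers":4.5},{"x":24,"y":14,"z":-3,"ax":0.7,"ay":0.09,"az":-0.2,"fingers":4.5},{"x":24,"y":14,"z":-3,"ax":0.7,"ay":0.09,"az":-0.2,"fingers":4.5}]'; python3 -c "
from h import *
s=readout.state();print(np.round(s['joints'],3))
M=tgt([.022,.852,-.522],[.995,.03,.092]);delta(M,np.array([.5802,-.158,.0816])-.09*np.array([.022,.852,-.522]))"
```

```text
time: 2.4
eef_pos: [0.4432, -0.3416, 0.2095]
tool_rot: [-0.347, 0.934, 0.088, 0.022]
force: [0.3, -0.7, 0.9]
gripper_width: 0.0451
[-1.015  0.713  1.114  0.357  1.931  0.388]
shift cm [13.5  10.69 -8.09] rot [ 0.311  0.039 -0.087] ang 0.33
```

```bash
python3 -m pendant '[{"x":4,"y":2.5,"z":-1,"ax":0.1,"ay":0.01,"az":-0.03,"fingers":4.5},{"x":8,"y":5,"z":-3,"ax":0.2,"ay":0.02,"az":-0.06,"fingers":4.5},{"x":11,"y":7.5,"z":-5,"ax":0.311,"ay":0.039,"az":-0.087,"fingers":4.5},{"x":13.5,"y":9,"z":-7,"ax":0.311,"ay":0.039,"az":-0.087,"fingers":4.5},{"x":13.5,"y":10.7,"z":-8.1,"ax":0.311,"ay":0.039,"az":-0.087,"fingers":4.5},{"x":13.5,"y":10.7,"z":-8.1,"ax":0.311,"ay":0.039,"az":-0.087,"fingers":4.5}]'; python3 -c "
from h import *
s=readout.state();print(np.round(s['joints'],3))
M=tgt([.022,.852,-.522],[.995,.03,.092]);delta(M,np.array([.5802,-.158,.0816])-.09*np.array([.022,.852,-.522]))
for n in ('wrist','side','top'): cv2.imwrite(f'pics/{n}1.png',viewer.camera(n))"
```

```text
time: 2.9
eef_pos: [0.5766, -0.2336, 0.1274]
tool_rot: [-0.487, 0.872, 0.035, 0.03]
force: [-0.9, -0.2, -0.6]
gripper_width: 0.0449
[-0.819  0.975  1.001  0.69   1.933  0.655]
shift cm [ 0.16 -0.11  0.12] rot [ 0.001 -0.004 -0.001] ang 0.0
```

View pics/wrist1.png

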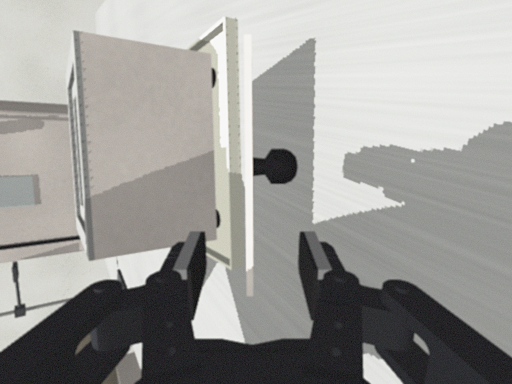

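View pics/side1.png

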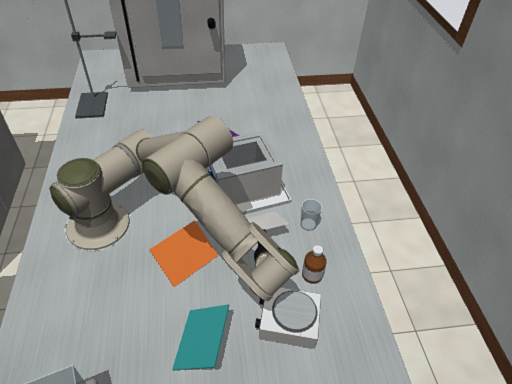

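View pics/top1.png

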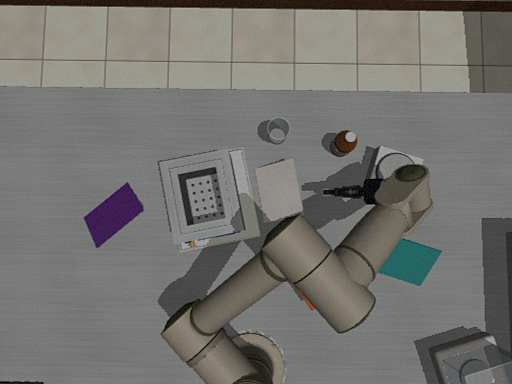

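```bash
python3 - <<'E'
from h import *
K=cam('wrist')
P=np.array([[.6661,-.0115,.0042],[.4792,-.0454,.0042],[.6888,-.1367,.0837],[.5019,-.1706,.0837]])
n=np.array([-.094,.52,.848])*.005
print(proj(K,P)); print(proj(K,P-n))
im=cv2.imread('pics/wrist1.png')
for p,c in zip(np.r_[proj(K,P),proj(K,P-n)],[(0,0,255)]*4+[(255,0,0)]*4): cv2.circle(im,tuple(int(round(v*2)) for v in p),3,c,-1,shift=1) 
im=cv2.resize(im[0:310,180:330],None,fx=2.6,fy=1.9,interpolation=cv2.INTER_CUBIC)
cv2.imwrite('pics/wrist1c.png',im)
E
```

```text
[[249.21136177  83.14879093]
 [249.73681166 240.91917873]
 [248.90476481  37.38829071]
 [249.77486088 294.67876345]]
[[253.46550917  83.14673451]
 [253.76420561 240.90151712]
 [255.97763117  37.3928763 ]
 [256.24232152 294.64180222]]
```

View pics/wrist1c.png

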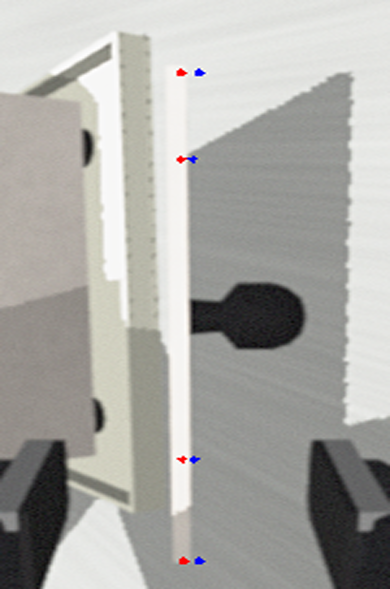

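```bash
python3 -m pendant '[{"x":0.1,"y":2,"z":-1.1,"fingers":4.5},{"x":0.2,"y":4,"z":-2.2,"fingers":4.5},{"x":0.3,"y":6,"z":-3.4,"fingers":4.5},{"x":0.34,"y":7.3,"z":-4.2,"fingers":4.5},{"x":0.34,"y":7.93,"z":-4.53,"fingers":4.5},{"x":0.34,"y":7.93,"z":-4.53,"fingers":4.5}]'; python3 -c "
from h import *
cv2.imwrite(f'pics/wrist2.png',viewer.camera('wrist'))"
```

```text
invalid input
```

View pics/wrist2.png

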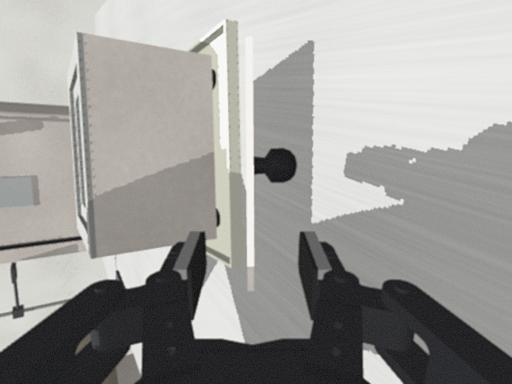

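```bash
python3 -m pendant '[{"x":0.1,"y":2,"z":-1.1,"ax":0,"ay":0,"az":0,"fingers":4.5},{"x":0.2,"y":4,"z":-2.2,"ax":0,"ay":0,"az":0,"fingers":4.5},{"x":0.3,"y":6,"z":-3.4,"ax":0,"ay":0,"az":0,"fingers":4.5},{"x":0.34,"y":7.3,"z":-4.2,"ax":0,"ay":0,"az":0,"fingers":4.5},{"x":0.34,"y":7.93,"z":-4.53,"ax":0,"ay":0,"az":0,"fingers":4.5},{"x":0.34,"y":7.93,"z":-4.53,"ax":0,"ay":0,"az":0,"fingers":4.5}]'; python3 -c "
from h import *
cv2.imwrite(f'pics/wrist2.png',viewer.camera('wrist'))"
```

```text
time: 3.6
eef_pos: [0.5792, -0.1588, 0.0864]
tool_rot: [-0.485, 0.873, 0.034, 0.034]
force: [-0.5, -0.9, 0.5]
gripper_width: 0.045
```

View pics/wrist2.png

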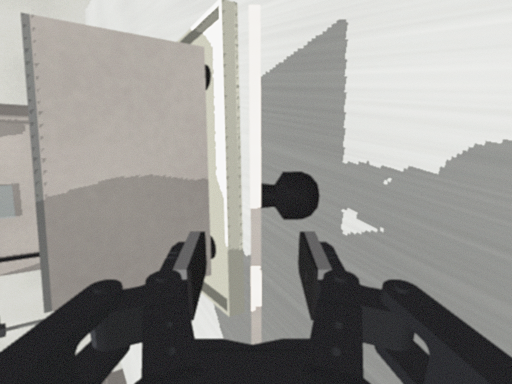

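```bash
python3 -m pendant '[{"x":0,"y":0,"z":0,"ax":0,"ay":0,"az":0,"fingers":4.5},{"x":0,"y":0,"z":0,"ax":0,"ay":0,"az":0,"fingers":2},{"x":0,"y":0,"z":0,"ax":0,"ay":0,"az":0,"fingers":0.2},{"x":0,"y":0,"z":0,"ax":0,"ay":0,"az":0,"fingers":0.2},{"x":0,"y":0,"z":0,"ax":0,"ay":0,"az":0,"fingers":0.2},{"x":0,"y":0,"z":0,"ax":0,"ay":0,"az":0,"fingers":0.2},{"x":0,"y":0,"z":0,"ax":0,"ay":0,"az":0,"fingers":0.2},{"x":0,"y":0,"z":0,"ax":0,"ay":0,"az":0,"fingers":0.2}]' 60; python3 -c "
from h import *
s=readout.state(); print(s['eef_pos'],quat(s['tool_rot']).as_matrix())
cv2.imwrite(f'pics/wrist3.png',viewer.camera('wrist'))"
```

```text
time: 4.32
eef_pos: [0.5793, -0.1589, 0.0859]
tool_rot: [-0.485, 0.873, 0.034, 0.034]
force: [0.9, -2.0, -1.6]
gripper_width: 0.003
[ 0.57934481 -0.15894167  0.08593143] [[ 0.99541084  0.09228444  0.02531499]
 [ 0.0273067  -0.52746948  0.84913503]
 [ 0.09171484 -0.84454694 -0.52756882]]
```

View pics/wrist3.png

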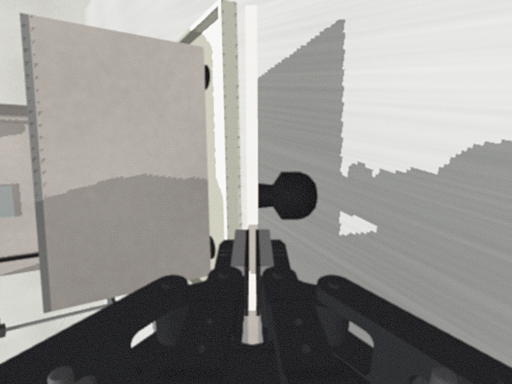

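```bash
cat > lev.py <<'E'
from h import *
def rz(t): return np.array([[np.cos(t),-np.sin(t),0],[np.sin(t),np.cos(t),0],[0,0,1]])
B=np.array([.5533,.1470,0]); by=.2137
def frame(yaw,beta,foot):  # lid axes (v,s,n) at slope beta, foot= underside low-edge mid
    v=rz(yaw)@[1,0,0];u=rz(yaw)@[0,1,0];z=np.array([0,0,1.])
    s=u*np.cos(beta)-z*np.sin(beta); n=u*np.sin(beta)+z*np.cos(beta)
    T=np.eye(4);T[:3,:3]=np.c_[v,s,n];T[:3,3]=foot;return T
if __name__=='__main__':
    st=readout.state(); T=np.eye(4);T[:3,:3]=quat(st['tool_rot']).as_matrix();T[:3,3]=st['eef_pos']
    x,y,z=T[:3,:3].T
    ly=.179; v=rz(ly)@[1,0,0]; n=-y; n=n-v*(n@v); n/=np.linalg.norm(n); s=np.cross(n,v); s=-s if s@z<0 else s
    beta=np.arcsin(-s[2]); print('slope deg',np.degrees(beta))
    c=T[:3,3]; E=c+.003*z   # edge crossing, mid plane
    mid=np.array([.5954,-.1537,.0837]); E=E+v*((mid-E)@v)
    foot=E+.15*s+.0025*n; print('foot',foot,'bath',rz(-by)@(foot-B))
    G0=frame(ly,beta,foot); A=np.linalg.inv(G0)@T
    fb0=rz(-by)@(foot-B); fb1=np.array([fb0[0],-.158,0]); al=np.radians(7)
    N=11
    for i in range(1,N+1):
        t=i/N; fb=fb0+(fb1-fb0)*t; fb[2]=.014
        if i==1: fb[2]=.012
        G=frame(ly+(by-ly)*t,beta+(np.pi/2+al-beta)*t,B+rz(by)@fb); Q=G@A
        r=R.from_matrix(Q[:3,:3]@T[:3,:3].T).as_rotvec()
        print('{"x":%.1f,"y":%.1f,"z":%.1f,"ax":%.3f,"ay":%.3f,"az":%.3f,"fingers":0.2},'%(*((Q[:3,3]-c)*100),*r))
    np.save('A.npy',A)
E
python3 lev.py
```

```text
slope deg 32.36991283924756
foot [ 0.57256112 -0.02747411  0.00616907] bath [-0.018179   -0.17459018  0.00616907]
{"x":-0.2,"y":1.0,"z":1.9,"ax":-0.101,"ay":-0.018,"az":0.003,"fingers":0.2},
{"x":-0.3,"y":2.2,"z":3.3,"ax":-0.202,"ay":-0.037,"az":0.006,"fingers":0.2},
{"x":-0.5,"y":3.4,"z":4.4,"ax":-0.302,"ay":-0.056,"az":0.009,"fingers":0.2},
{"x":-0.8,"y":4.8,"z":5.3,"ax":-0.403,"ay":-0.076,"az":0.012,"fingers":0.2},
{"x":-1.0,"y":6.2,"z":6.2,"ax":-0.504,"ay":-0.095,"az":0.015,"fingers":0.2},
{"x":-1.3,"y":7.8,"z":6.9,"ax":-0.604,"ay":-0.115,"az":0.018,"fingers":0.2},
{"x":-1.6,"y":9.3,"z":7.4,"ax":-0.705,"ay":-0.136,"az":0.021,"fingers":0.2},
{"x":-1.9,"y":11.0,"z":7.8,"ax":-0.805,"ay":-0.156,"az":0.024,"fingers":0.2},
{"x":-2.3,"y":12.6,"z":8.0,"ax":-0.906,"ay":-0.177,"az":0.026,"fingers":0.2},
{"x":-2.6,"y":14.3,"z":8.1,"ax":-1.006,"ay":-0.198,"az":0.029,"fingers":0.2},
{"x":-3.0,"y":16.0,"z":8.0,"ax":-1.106,"ay":-0.220,"az":0.031,"fingers":0.2},
```

```bash
python3 -m pendant '[{"x":-0.2,"y":1.0,"z":1.9,"ax":-0.101,"ay":-0.018,"az":0.003,"fingers":0.2},{"x":-0.3,"y":2.2,"z":3.3,"ax":-0.202,"ay":-0.037,"az":0.006,"fingers":0.2},{"x":-0.5,"y":3.4,"z":4.4,"ax":-0.302,"ay":-0.056,"az":0.009,"fingers":0.2},{"x":-0.8,"y":4.8,"z":5.3,"ax":-0.403,"ay":-0.076,"az":0.012,"fingers":0.2},{"x":-1.0,"y":6.2,"z":6.2,"ax":-0.504,"ay":-0.095,"az":0.015,"fingers":0.2},{"x":-1.3,"y":7.8,"z":6.9,"ax":-0.604,"ay":-0.115,"az":0.018,"fingers":0.2},{"x":-1.6,"y":9.3,"z":7.4,"ax":-0.705,"ay":-0.136,"az":0.021,"fingers":0.2},{"x":-1.9,"y":11.0,"z":7.8,"ax":-0.805,"ay":-0.156,"az":0.024,"fingers":0.2},{"x":-2.3,"y":12.6,"z":8.0,"ax":-0.906,"ay":-0.177,"az":0.026,"fingers":0.2},{"x":-2.6,"y":14.3,"z":8.1,"ax":-1.006,"ay":-0.198,"az":0.029,"fingers":0.2},{"x":-3.0,"y":16.0,"z":8.0,"ax":-1.106,"ay":-0.220,"az":0.031,"fingers":0.2},{"x":-3.0,"y":16.0,"z":8.0,"ax":-1.106,"ay":-0.220,"az":0.031,"fingers":0.2}]'; python3 -c "
from h import *
for n in ('wrist','side','top'): cv2.imwrite(f'pics/{n}4.png',viewer.camera(n))
s=readout.state(); print(s['eef_pos'],s['force'],s['gripper_width'],np.round(s['joints'],2))"
```

```text
time: 5.37
eef_pos: [0.5472, 0.0062, 0.1653]
tool_rot: [0.052, 0.988, 0.113, 0.093]
force: [0.0, 1.1, -5.2]
gripper_width: 0.0028
[0.54891042 0.00156897 0.16547466] [ 0.53824649 -0.02918294 -3.99874456] 0.002553492201174532 [-0.19  0.34  1.68 -0.05  0.91  1.18]
```

View pics/wrist4.png

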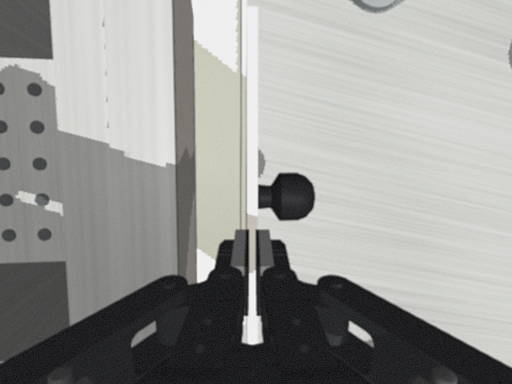

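View pics/side4.png

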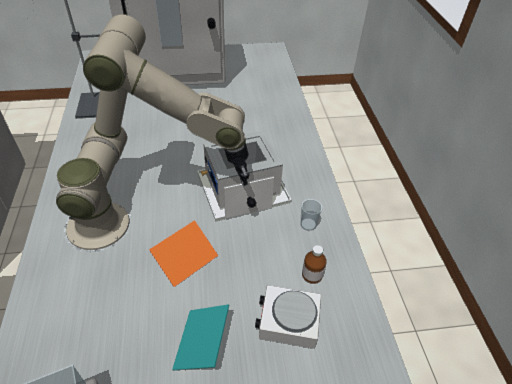

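View pics/top4.png

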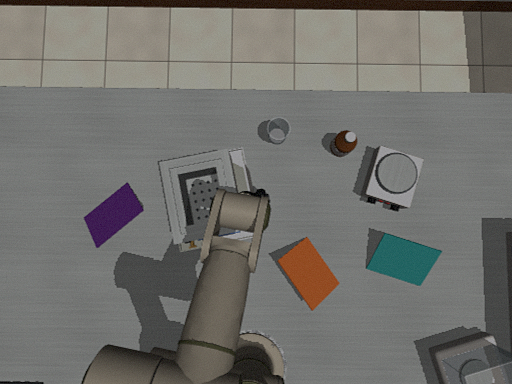

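```bash
python3 -m pendant '[{"x":0,"y":0,"z":-0.5,"ax":0,"ay":0,"az":0,"fingers":0.2},{"x":0,"y":0,"z":-1.0,"ax":0,"ay":0,"az":0,"fingers":0.2},{"x":0,"y":0,"z":-1.2,"ax":0,"ay":0,"az":0,"fingers":0.2},{"x":0,"y":0,"z":-1.2,"ax":0,"ay":0,"az":0,"fingers":0.2}]';  python3 -m pendant '[{"x":0,"y":0,"z":-0.1,"ax":0,"ay":0,"az":0,"fingers":0.2},{"x":0,"y":0,"z":-0.2,"ax":0,"ay":0,"az":0,"fingers":0.2},{"x":0,"y":0,"z":-0.2,"ax":0,"ay":0,"az":0,"fingers":0.2}]'
```

```text
time: 5.85
eef_pos: [0.5496, -0.0003, 0.1559]
tool_rot: [0.052, 0.988, 0.109, 0.095]
force: [-13.2, 0.3, 18.5]
gripper_width: 0.0028
time: 6.1
eef_pos: [0.5498, -0.0005, 0.1558]
tool_rot: [0.052, 0.988, 0.109, 0.095]
force: [-22.4, -2.3, 36.4]
gripper_width: 0.0025
```

```bash
python3 -m pendant '[{"x":0,"y":0,"z":0.3,"ax":0,"ay":0,"az":0,"fingers":0.2},{"x":0,"y":0,"z":0.3,"ax":0,"ay":0,"az":0,"fingers":0.2}]'; python3 -c "
from h import *
a=viewer.camera('side'); b=viewer.camera('wrist')
cv2.imwrite('pics/side5.png',cv2.resize(a[120:260,170:330],None,fx=4,fy=4,interpolation=cv2.INTER_CUBIC));cv2.imwrite('pics/wrist5.png',b)
s=readout.state(); print(s['eef_pos'],s['force'],s['ft_torque'],s['gripper_width'])"
```

```text
time: 6.27
eef_pos: [0.5495, 0.0, 0.156]
tool_rot: [0.051, 0.988, 0.109, 0.094]
force: [-11.5, -1.7, 15.9]
gripper_width: 0.0029
[5.49299124e-01 6.63861812e-05 1.55935822e-01] [-11.44657441  -0.44057215  13.62384579] [-0.29830425  1.4770863  -0.17546652] 0.0025655222164442503
```

View pics/side5.png

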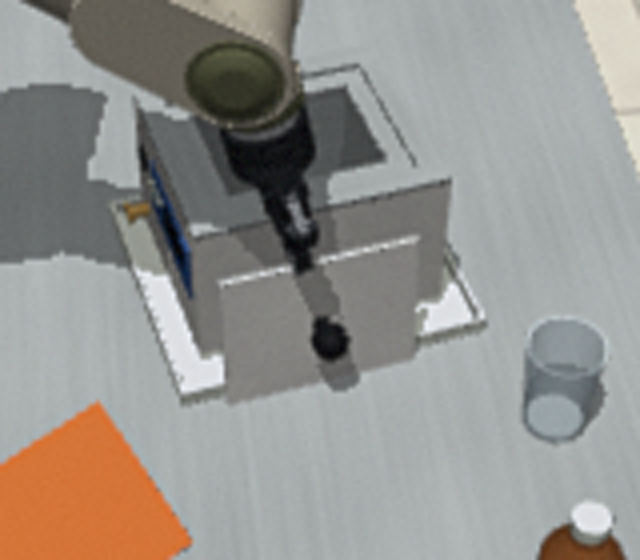

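View pics/wrist5.png

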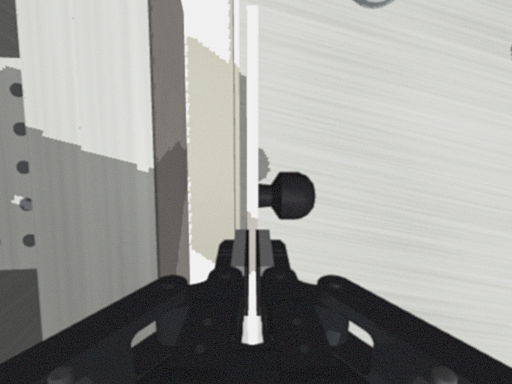

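```bash
python3 -m pendant '[{"x":0,"y":0,"z":0.1,"ax":0,"ay":0,"az":0,"fingers":1},{"x":0,"y":0,"z":0.1,"ax":0,"ay":0,"az":0,"fingers":2.2},{"x":0,"y":0,"z":0.1,"ax":0,"ay":0,"az":0,"fingers":2.2},{"x":0,"y":0,"z":0.1,"ax":0,"ay":0,"az":0,"fingers":2.2},{"x":0,"y":0,"z":0.1,"ax":0,"ay":0,"az":0,"fingers":2.2}]'; python3 -c "
from h import *
a=viewer.camera('side'); b=viewer.camera('wrist')
cv2.imwrite('pics/side6.png',cv2.resize(a[120:260,170:330],None,fx=4,fy=4,interpolation=cv2.INTER_CUBIC));cv2.imwrite('pics/wrist6.png',b)"
```

```text
time: 6.78
eef_pos: [0.5494, 0.0011, 0.1557]
tool_rot: [0.051, 0.988, 0.11, 0.094]
force: [0.3, -0.2, -0.1]
gripper_width: 0.022
```

View pics/side6.png

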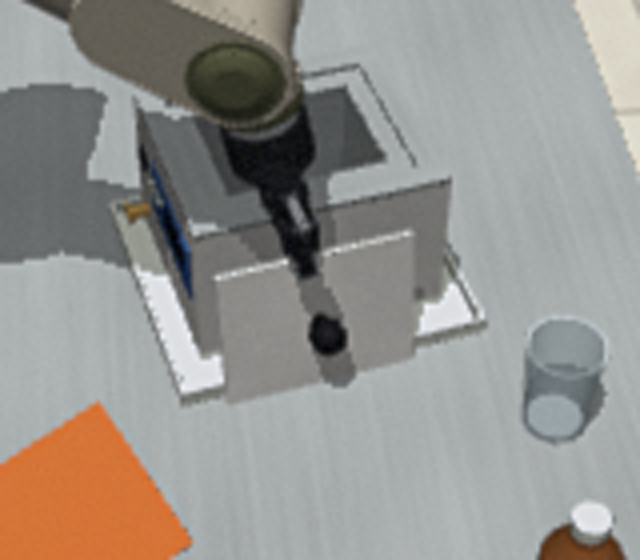

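View pics/wrist6.png

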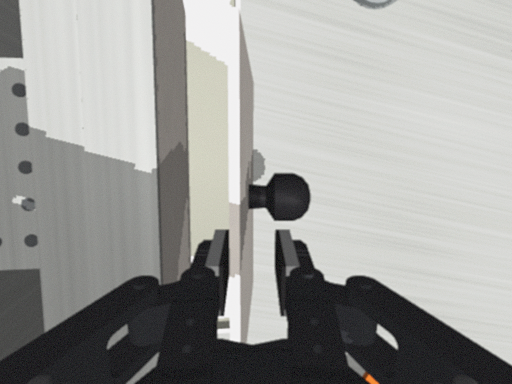

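```bash
python3 -m pendant '[{"x":0,"y":0,"z":1,"ax":0,"ay":0,"az":0,"fingers":2.2},{"x":0,"y":0,"z":2.5,"ax":0,"ay":0,"az":0,"fingers":2.2},{"x":0,"y":0,"z":5,"ax":0,"ay":0,"az":0,"fingers":2.2},{"x":0,"y":0,"z":8,"ax":0,"ay":0,"az":0,"fingers":2.2},{"x":0,"y":0,"z":8,"ax":0,"ay":0,"az":0,"fingers":2.2},{"x":0,"y":0,"z":8,"ax":0,"ay":0,"az":0,"fingers":5},{"x":0,"y":0,"z":8,"ax":0,"ay":0,"az":0,"fingers":5}]'; python3 -c "
from h import *
a=viewer.camera('side'); b=viewer.camera('wrist')
cv2.imwrite('pics/side7f.png',a);cv2.imwrite('pics/side7.png',cv2.resize(a[120:260,170:330],None,fx=4,fy=4,interpolation=cv2.INTER_CUBIC));cv2.imwrite('pics/wrist7.png',b)
s=readout.state(); print(s['eef_pos'],quat(s['tool_rot']).as_matrix())
for n in ('side','wrist'):
  for t in ('lid','lid_knob'): print(n,t,[(np.round(px(d['xy']),1).tolist(),round(d['score'],2)) for d in spot_point(n,t)])"
```

```text
time: 7.47
eef_pos: [0.5491, 0.0013, 0.2358]
tool_rot: [0.051, 0.988, 0.11, 0.094]
force: [0.0, 0.1, -0.8]
gripper_width: 0.045
[0.54893165 0.00132735 0.23505499] [[ 0.95842714  0.20780706  0.19553423]
 [ 0.22669038 -0.97071712 -0.0794968 ]
 [ 0.17328843  0.12051762 -0.9774695 ]]
side lid [([184.9, 249.0], 0.67), ([199.4, 335.1], 0.65), ([219.0, 129.8], 0.61), ([245.3, 200.4], 0.58)]
side lid_knob [([184.5, 254.3], 0.98), ([219.0, 138.5], 0.69), ([248.4, 202.5], 0.63), ([206.7, 339.4], 0.62)]
wrist lid [([222.2, 186.5], 0.69)]
wrist lid_knob [([248.2, 185.7], 0.79)]
```

View pics/side7.png

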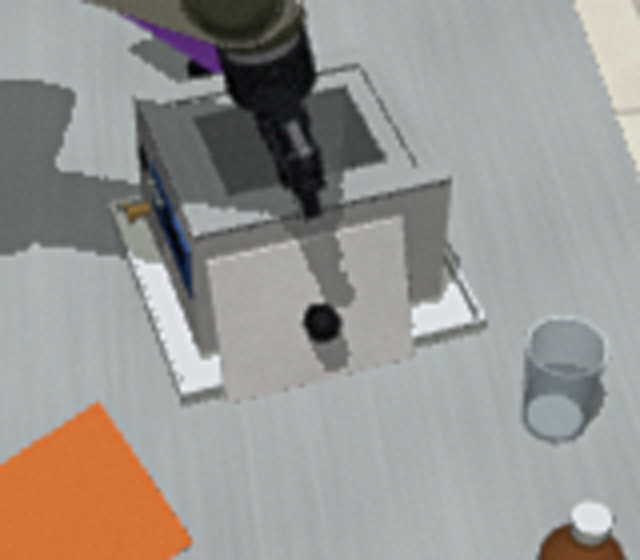

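View pics/wrist7.png

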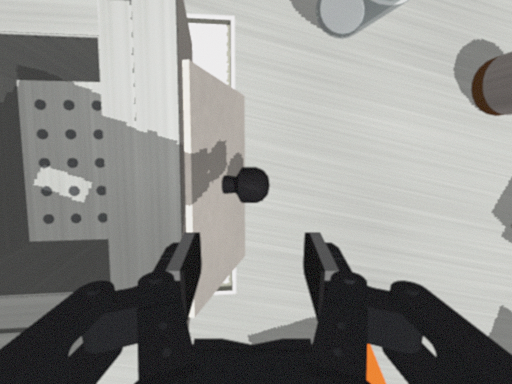

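```bash
cat > fit2.py <<'E'
from h import *; from lev import *
from scipy.optimize import least_squares
Ks,Kw=cam('side'),cam('wrist')
S=np.array([(208,262),(402,217),(413,355),(228,402),(322,322)])/4+[170,120]
W=np.array([(184,62),(193,313),(244,98),(244,250),(255,185)])
def pts(p):
    G=frame(p[2],p[3],np.array([p[0],p[1],0])); f=lambda a:(G[:3,:3]@np.array(a)+G[:3,3])
    tl,tr,bl,br=[f(a) for a in ([-.095,-.15,-.005],[.095,-.15,-.005],[-.095,0,-.005],[.095,0,-.005])]
    ul,ur=f([-.095,-.15,0]),f([.095,-.15,0])
    k=f([0,-.075,-.0295]); return np.array([tl,tr,br,bl,k]),np.array([ur,ul,br,bl,k]),k,G
def res(p):
    a,b,k,G=pts(p); return np.concatenate([proj(Ks,a)-S,proj(Kw,b)-W])
r=least_squares(lambda p:res(p).ravel(),[.57,-.007,.2137,np.radians(110)],loss='soft_l1')
print(r.x,np.degrees(r.x[3])-90); print(np.round(res(r.x),1).tolist())
_,_,k,G=pts(r.x); print('knob',k,'axis',-G[:3,2],'foot in bath',rz(-by)@(G[:3,3]-B), 'knob bath', rz(-by)@(k-B), 'yaw rel',r.x[2]-by)
E
python3 fit2.py
```

```text
[ 0.56983722 -0.00929888  0.22021841  1.91567527] 19.76010775587251
[[-0.4, 0.1], [-0.2, -0.3], [-0.1, -0.1], [-0.4, 0.3], [-0.1, -0.2], [0.4, -1.6], [-0.1, 4.7], [0.1, -2.3], [2.2, 5.6], [-3.9, -0.2]]
knob [ 0.57036295 -0.01164748  0.08055717] axis [ 0.20558006 -0.9183882   0.33808275] foot in bath [-0.01698638 -0.1562507   0.        ] knob bath [-0.01697069 -0.15865738  0.08055717] yaw rel 0.006518407681203847
```

```bash
python3 - <<'E'
from h import *
k=np.array([.5704,-.0116,.0806]); z=np.array([-.2056,.9184,-.3381])
M=tgt(z,[.976,.218,0])
delta(M,k-.05*z+[0,0,.12])
print('then to pre: z-12; then', 5.9*z)
E
```

```text
shift cm [ 3.15 -5.88 -1.79] rot [1.278 0.446 0.108] ang 1.36
then to pre: z-12; then [-1.21304  5.41856 -1.99479]
```

```bash
python3 -m pendant '[{"x":0.3,"y":-2,"z":1,"ax":0.11,"ay":0.038,"az":0.01,"fingers":5.5},{"x":0.6,"y":-5,"z":2,"ax":0.22,"ay":0.076,"az":0.02,"fingers":5.5},{"x":1,"y":-7,"z":3,"ax":0.33,"ay":0.115,"az":0.03,"fingers":5.5},{"x":1.3,"y":-7,"z":3,"ax":0.44,"ay":0.153,"az":0.04,"fingers":5.5},{"x":1.6,"y":-7,"z":3,"ax":0.55,"ay":0.192,"az":0.05,"fingers":5.5},{"x":2,"y":-7,"z":3,"ax":0.66,"ay":0.23,"az":0.06,"fingers":5.5},{"x":2.3,"y":-7,"z":2,"ax":0.77,"ay":0.268,"az":0.065,"fingers":5.5},{"x":2.6,"y":-7,"z":1,"ax":0.88,"ay":0.306,"az":0.074,"fingers":5.5},{"x":2.9,"y":-6.5,"z":0,"ax":0.99,"ay":0.345,"az":0.083,"fingers":5.5},{"x":3.1,"y":-6,"z":-1,"ax":1.1,"ay":0.383,"az":0.092,"fingers":5.5},{"x":3.15,"y":-5.9,"z":-1.8,"ax":1.2,"ay":0.42,"az":0.1,"fingers":5.5},{"x":3.15,"y":-5.9,"z":-1.8,"ax":1.278,"ay":0.446,"az":0.108,"fingers":5.5}]'; python3 -m pendant '[{"x":0,"y":0,"z":0,"ax":0,"ay":0,"az":0,"fingers":5.5},{"x":0,"y":0,"z":0,"ax":0,"ay":0,"az":0,"fingers":5.5}]'; python3 -c "
from h import *
for n in ('side','wrist'): cv2.imwrite(f'pics/{n}8.png',viewer.camera(n))
s=readout.state(); print(s['eef_pos'],np.round(s['joints'],2))
delta(tgt([-.2056,.9184,-.3381],[.976,.218,0]),np.array([.5704,-.0116,.0806])-.05*np.array([-.2056,.9184,-.3381]))"
```

```text
time: 8.77
eef_pos: [0.5806, -0.0578, 0.2154]
tool_rot: [-0.575, 0.811, 0.088, -0.065]
force: [-0.2, -0.2, 0.2]
gripper_width: 0.0552
time: 8.93
eef_pos: [0.5809, -0.0579, 0.2171]
tool_rot: [-0.571, 0.813, 0.089, -0.063]
force: [0.1, -0.1, 0.3]
gripper_width: 0.0553
[ 0.58105776 -0.05766502  0.21888356] [-0.59  0.85  1.12  0.84  2.09  0.82]
shift cm [-4.000e-02  1.000e-02 -1.214e+01] rot [0.003 0.003 0.   ] ang 0.0
```

View pics/side8.png

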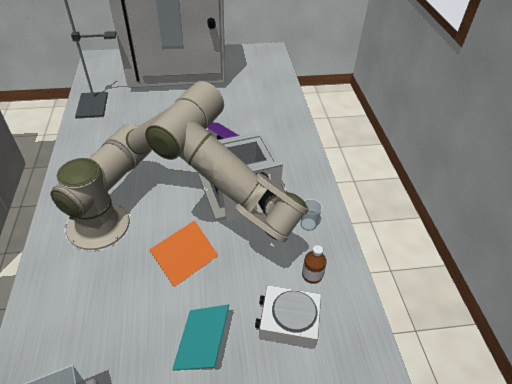

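View pics/wrist8.png

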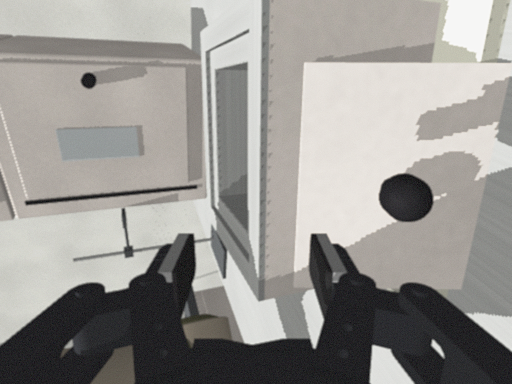

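```bash
python3 -m pendant '[{"x":0,"y":0,"z":-2,"ax":0,"ay":0,"az":0,"fingers":5.5},{"x":0,"y":0,"z":-4,"ax":0,"ay":0,"az":0,"fingers":5.5},{"x":0,"y":0,"z":-6,"ax":0,"ay":0,"az":0,"fingers":5.5},{"x":0,"y":0,"z":-8,"ax":0,"ay":0,"az":0,"fingers":5.5},{"x":0,"y":0,"z":-10,"ax":0,"ay":0,"az":0,"fingers":5.5},{"x":0,"y":0,"z":-12,"ax":0,"ay":0,"az":0,"fingers":5.5},{"x":0,"y":0,"z":-12,"ax":0,"ay":0,"az":0,"fingers":5.5},{"x":0,"y":0,"z":-12,"ax":0,"ay":0,"az":0,"fingers":5.5}]'; python3 -c "
from h import *
for n in ('side','wrist'): cv2.imwrite(f'pics/{n}9.png',viewer.camera(n))
s=readout.state(); print(s['eef_pos'],np.round(s['joints'],2))
print(proj(cam('wrist'),[[.5704,-.0116,.0806]]),spot_point('wrist','lid_knob')[:2])
delta(tgt([-.2056,.9184,-.3381],[.976,.218,0]),np.array([.5704,-.0116,.0806])-.05*np.array([-.2056,.9184,-.3381]))"
```

```text
time: 9.7
eef_pos: [0.581, -0.0576, 0.0989]
tool_rot: [-0.571, 0.813, 0.09, -0.063]
force: [-0.5, -0.1, 1.2]
gripper_width: 0.0553
[ 0.5813921  -0.05793443  0.09988932] [-0.59  1.01  1.15  0.78  1.96  0.67]
[[255.34253179 218.65280478]] [{'xy': [0.4949, 0.569], 'score': 0.64}]
shift cm [-0.07  0.05 -0.23] rot [0.002 0.003 0.   ] ang 0.0
```

View pics/wrist9.png

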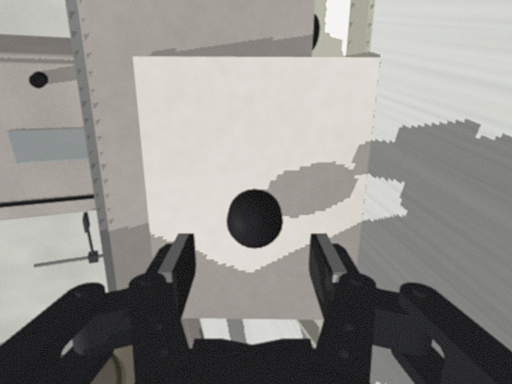

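View pics/side9.png

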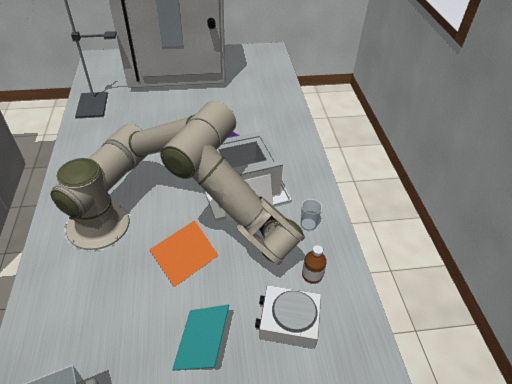

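```bash
python3 -m pendant '[{"x":-0.3,"y":1.2,"z":-0.5,"ax":0,"ay":0,"az":0,"fingers":5.5},{"x":-0.6,"y":2.4,"z":-0.9,"ax":0,"ay":0,"az":0,"fingers":5.5},{"x":-0.9,"y":3.6,"z":-1.4,"ax":0,"ay":0,"az":0,"fingers":5.5},{"x":-1.1,"y":4.6,"z":-1.8,"ax":0,"ay":0,"az":0,"fingers":5.5},{"x":-1.25,"y":5.4,"z":-2.1,"ax":0,"ay":0,"az":0,"fingers":5.5},{"x":-1.25,"y":5.4,"z":-2.1,"ax":0,"ay":0,"az":0,"fingers":5.5},{"x":-1.25,"y":5.4,"z":-2.1,"ax":0,"ay":0,"az":0,"fingers":5.5}]'; python3 -c "
from h import *
for n in ('wrist',): cv2.imwrite(f'pics/{n}10.png',viewer.camera(n))
delta(tgt([-.2056,.9184,-.3381],[.976,.218,0]),np.array([.5704,-.0116,.0806])+.009*np.array([-.2056,.9184,-.3381]))"
```

```text
time: 10.43
eef_pos: [0.5685, -0.0037, 0.0774]
tool_rot: [-0.572, 0.813, 0.09, -0.063]
force: [-0.3, -0.3, -0.7]
gripper_width: 0.0552
shift cm [-0.01  0.08  0.01] rot [0.001 0.001 0.001] ang 0.0
```

View pics/wrist10.png

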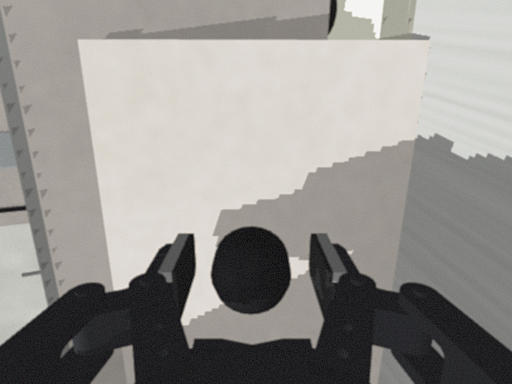

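```bash
python3 -m pendant '[{"x":0,"y":0,"z":0,"ax":0,"ay":0,"az":0,"fingers":4},{"x":0,"y":0,"z":0,"ax":0,"ay":0,"az":0,"fingers":3},{"x":0,"y":0,"z":0,"ax":0,"ay":0,"az":0,"fingers":2.5},{"x":0,"y":0,"z":0,"ax":0,"ay":0,"az":0,"fingers":2.5},{"x":0,"y":0,"z":0,"ax":0,"ay":0,"az":0,"fingers":2.5},{"x":0,"y":0,"z":0,"ax":0,"ay":0,"az":0,"fingers":2.5}]' 70; python3 -c "
from h import *
for n in ('wrist',): cv2.imwrite(f'pics/{n}11.png',viewer.camera(n))
delta(tgt([-.2056,.9184,-.3381],[.976,.218,0]),np.array([.5704,-.0116,.0806])+.009*np.array([-.2056,.9184,-.3381]))"
```

```text
time: 10.98
eef_pos: [0.5687, -0.0044, 0.0783]
tool_rot: [-0.572, 0.813, 0.09, -0.062]
force: [-0.0, -2.3, 7.4]
gripper_width: 0.0312
shift cm [-0.01  0.11 -0.07] rot [-0.001  0.002  0.001] ang 0.0
```

View pics/wrist11.png

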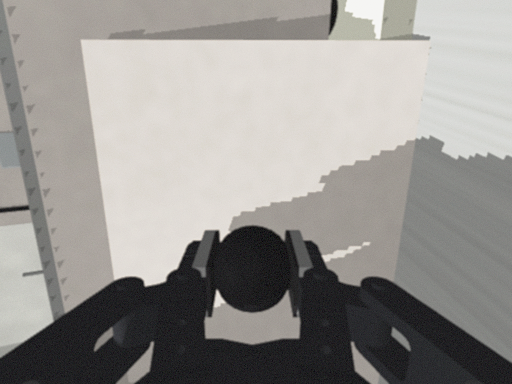

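```bash
python3 -m pendant '[{"x":0.1,"y":-0.6,"z":0.2,"ax":0,"ay":0,"az":0,"fingers":2.5},{"x":0.3,"y":-1.5,"z":0.8,"ax":0,"ay":0,"az":0,"fingers":2.5},{"x":0.6,"y":-2.9,"z":2,"ax":0,"ay":0,"az":0,"fingers":2.5},{"x":0.6,"y":-3.5,"z":4,"ax":0,"ay":0,"az":0,"fingers":2.5},{"x":0.6,"y":-4,"z":6.5,"ax":0,"ay":0,"az":0,"fingers":2.5},{"x":0.6,"y":-4,"z":9,"ax":0,"ay":0,"az":0,"fingers":2.5},{"x":0.6,"y":-4,"z":12,"ax":0,"ay":0,"az":0,"fingers":2.5},{"x":0.6,"y":-4,"z":15,"ax":0,"ay":0,"az":0,"fingers":2.5},{"x":0.6,"y":-4,"z":18,"ax":0,"ay":0,"az":0,"fingers":2.5},{"x":0.6,"y":-4,"z":21,"ax":0,"ay":0,"az":0,"fingers":2.5},{"x":0.6,"y":-4,"z":24,"ax":0,"ay":0,"az":0,"fingers":2.5},{"x":0.6,"y":-4,"z":25,"ax":0,"ay":0,"az":0,"fingers":2.5}]'; python3 -m pendant '[{"x":0,"y":0,"z":0,"ax":0,"ay":0,"az":0,"fingers":2.5},{"x":0,"y":0,"z":0,"ax":0,"ay":0,"az":0,"fingers":2.5}]'; python3 -c "
from h import *
for n in ('wrist','side'): cv2.imwrite(f'pics/{n}12.png',viewer.camera(n))
s=readout.state(); print(np.round(s['joints'],2))
b=.2137
delta(tgt([0,0,-1],[np.cos(b),np.sin(b),0]),[.5533,.147,.33])"
```

```text
time: 12.03
eef_pos: [0.5744, -0.0446, 0.3309]
tool_rot: [-0.57, 0.814, 0.091, -0.061]
force: [0.6, -0.1, -3.7]
gripper_width: 0.0317
time: 12.2
eef_pos: [0.5743, -0.0442, 0.3256]
tool_rot: [-0.572, 0.813, 0.089, -0.064]
force: [-0.1, 0.5, -5.4]
gripper_width: 0.0314
[-0.58  0.72  1.07  0.95  2.2   1.  ]
shift cm [-2.1  19.1   0.52] rot [-1.199 -0.266 -0.003] ang 1.23
```

View pics/wrist12.png

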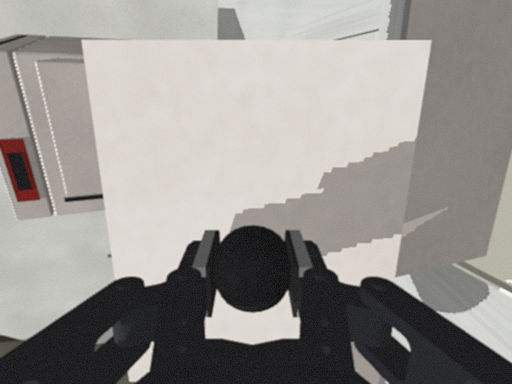

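View pics/side12.png

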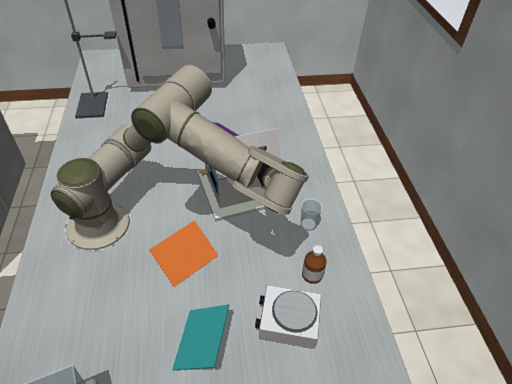

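```bash
python3 -m pendant '[{"x":0,"y":0,"z":0.5,"ax":-0.11,"ay":-0.025,"az":0,"fingers":2.5},{"x":0,"y":0.5,"z":0.5,"ax":-0.22,"ay":-0.05,"az":0,"fingers":2.5},{"x":0,"y":1,"z":0.5,"ax":-0.33,"ay":-0.075,"az":0,"fingers":2.5},{"x":-0.3,"y":3,"z":0.5,"ax":-0.44,"ay":-0.1,"az":0,"fingers":2.5},{"x":-0.6,"y":5,"z":0.5,"ax":-0.55,"ay":-0.125,"az":0,"fingers":2.5},{"x":-0.9,"y":7,"z":0.5,"ax":-0.66,"ay":-0.15,"az":0,"fingers":2.5},{"x":-1.2,"y":9.5,"z":0.5,"ax":-0.77,"ay":-0.175,"az":0,"fingers":2.5},{"x":-1.5,"y":12,"z":0.5,"ax":-0.88,"ay":-0.2,"az":0,"fingers":2.5},{"x":-1.8,"y":14.5,"z":0.5,"ax":-0.99,"ay":-0.22,"az":0,"fingers":2.5},{"x":-2.1,"y":17,"z":0.5,"ax":-1.1,"ay":-0.245,"az":0,"fingers":2.5},{"x":-2.1,"y":19.1,"z":0.5,"ax":-1.199,"ay":-0.266,"az":-0.003,"fingers":2.5},{"x":-2.1,"y":19.1,"z":0.5,"ax":-1.199,"ay":-0.266,"az":-0.003,"fingers":2.5}]'; python3 -m pendant '[{"x":0,"y":0,"z":0,"ax":0,"ay":0,"az":0,"fingers":2.5},{"x":0,"y":0,"z":0,"ax":0,"ay":0,"az":0,"fingers":2.5},{"x":0,"y":0,"z":0,"ax":0,"ay":0,"az":0,"fingers":2.5}]'; python3 -c "
from h import *
for n in ('wrist','side','top'): cv2.imwrite(f'pics/{n}13.png',viewer.camera(n))
s=readout.state(); print(np.round(s['joints'],2))
b=.2137
delta(tgt([0,0,-1],[np.cos(b),np.sin(b),0]),[.5533,.147,.33])"
```

```text
time: 13.3
eef_pos: [0.5516, 0.1532, 0.3307]
tool_rot: [0.002, 0.994, 0.112, -0.001]
force: [-0.5, 0.4, -5.4]
gripper_width: 0.0317
time: 13.55
eef_pos: [0.5534, 0.1461, 0.3308]
tool_rot: [0.001, 0.994, 0.107, -0.001]
force: [0.4, -0.4, -4.6]
gripper_width: 0.0318
[ 0.05  0.38  1.18 -0.    1.59  1.41]
shift cm [-0.03  0.09 -0.16] rot [ 0.002 -0.    -0.001] ang 0.0
```

View pics/wrist13.png

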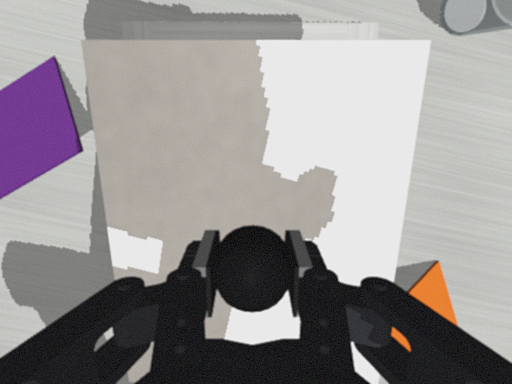

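View pics/side13.png

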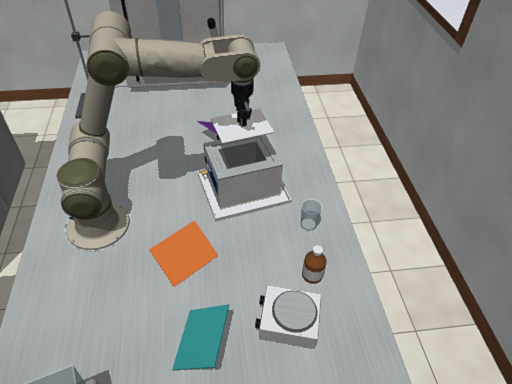

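View pics/top13.png

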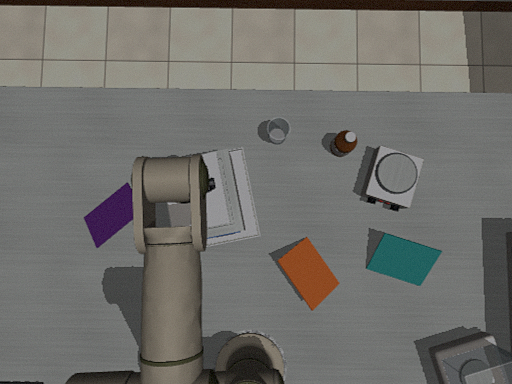

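```bash
python3 - <<'E'
from h import *
K=cam('wrist'); s=readout.state(); M=quat(s['tool_rot']).as_matrix(); c=s['eef_pos']
print(M)
g=c-.009*M[:,2]   # knob centre
def f(a): return g+M@np.array(a)
# tool frame: z toward lid. top face at z=.0245 from knob
for a in ([.095,-.075,.0245],[.095,.075,.0245],[-.05,-.075,.0245],[-.05,.075,.0245],[.0,.0,-.0135]):
    print(a,proj(K,[f(a)]))
im=cv2.imread('pics/wrist13.png'); cv2.imwrite('pics/wrist13c.png',cv2.resize(im[10:310,60:450],(780,600),interpolation=cv2.INTER_CUBIC))
E
```

```text
[[ 9.77040319e-01  2.13054359e-01 -2.34781824e-04]
 [ 2.13053602e-01 -9.77038839e-01 -1.80792969e-03]
 [-6.14578262e-04  1.71639909e-03 -9.99998338e-01]]
[0.095, -0.075, 0.0245] [[76.47783254 39.52988901]]
[0.095, 0.075, 0.0245] [[431.36050791  39.17099025]]
[-0.05, -0.075, 0.0245] [[117.883856   325.82982813]]
[-0.05, 0.075, 0.0245] [[389.41817712 325.76356385]]
[0.0, 0.0, -0.0135] [[254.11685543 287.31804843]]
```

View pics/wrist13c.png

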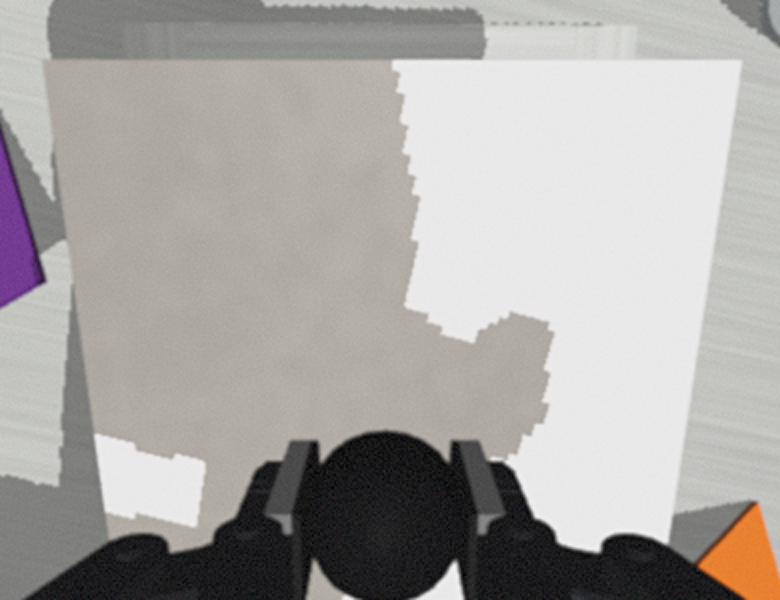

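```bash
python3 -m pendant '[{"x":0,"y":0,"z":-2,"ax":0,"ay":0,"az":0,"fingers":2.5},{"x":0,"y":0,"z":-4,"ax":0,"ay":0,"az":0,"fingers":2.5},{"x":0,"y":0,"z":-6,"ax":0,"ay":0,"az":0,"fingers":2.5},{"x":0,"y":0,"z":-8,"ax":0,"ay":0,"az":0,"fingers":2.5},{"x":0,"y":0,"z":-9.5,"ax":0,"ay":0,"az":0,"fingers":2.5},{"x":0,"y":0,"z":-10,"ax":0,"ay":0,"az":0,"fingers":2.5},{"x":0,"y":0,"z":-10,"ax":0,"ay":0,"az":0,"fingers":2.5},{"x":0,"y":0,"z":-10,"ax":0,"ay":0,"az":0,"fingers":2.5},{"x":0,"y":0,"z":-10,"ax":0,"ay":0,"az":0,"fingers":2.5}]'; python3 -c "
from h import *
for n in ('wrist','side'): cv2.imwrite(f'pics/{n}14.png',viewer.camera(n))
a=cv2.imread('pics/side14.png');cv2.imwrite('pics/side14c.png',cv2.resize(a[90:230,180:310],None,fx=4.2,fy=4.2,interpolation=cv2.INTER_CUBIC))
a=cv2.imread('pics/wrist14.png');cv2.imwrite('pics/wrist14c.png',cv2.resize(a,(800,600),interpolation=cv2.INTER_CUBIC))
b=.2137
delta(tgt([0,0,-1],[np.cos(b),np.sin(b),0]),[.5533,.147,.23])"
```

```text
time: 14.45
eef_pos: [0.5539, 0.1471, 0.2333]
tool_rot: [0.001, 0.994, 0.108, 0.001]
force: [0.1, 0.0, -4.9]
gripper_width: 0.0315
shift cm [-0.04 -0.02 -0.31] rot [ 0.002  0.003 -0.003] ang 0.0
```

View pics/wrist14c.png

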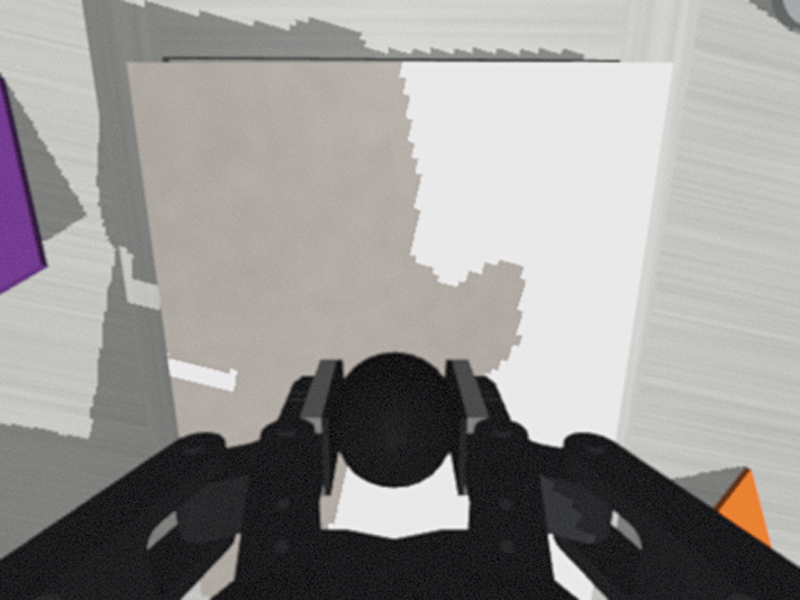

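View pics/side14c.png

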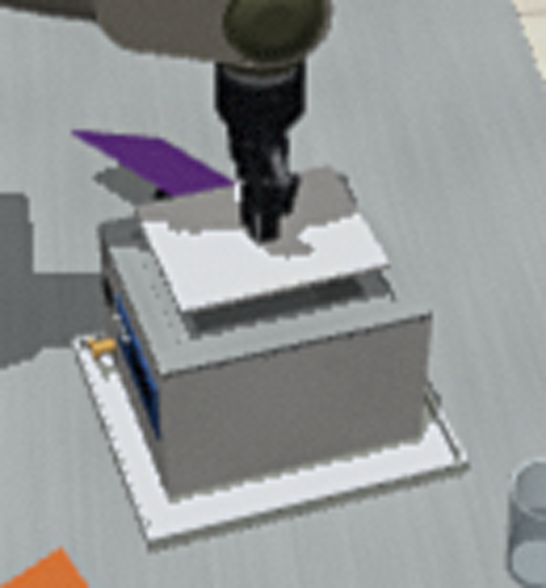

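```bash
python3 - <<'E'
from h import *
from lev import rz
K=cam('wrist'); B=np.array([.5533,.147,0]); b=.2137
for nm,P in (('recess top',[[.1,-.08,.175],[.1,.08,.175],[-.1,-.08,.175],[-.1,.08,.175]]),('deck',[[.125,-.105,.175],[.125,.105,.175],[-.125,-.105,.175]]),('ledge far',[[.1,-.08,.169],[.1,.08,.169]])):
    for p in P: print(nm,p,proj(K,[B+rz(b)@np.array(p)]).round(1))
a=cv2.imread('pics/wrist14.png')
cv2.imwrite('pics/w14a.png',cv2.resize(a[0:100,40:240],(800,400),interpolation=cv2.INTER_CUBIC))
cv2.imwrite('pics/w14b.png',cv2.resize(a[0:130,340:480],(646,600),interpolation=cv2.INTER_CUBIC))
E
```

```text
recess top [0.1, -0.08, 0.175] [[399.9  43.5]]
recess top [0.1, 0.08, 0.175] [[107.6  42.8]]
recess top [-0.1, -0.08, 0.175] [[363.1 343.2]]
recess top [-0.1, 0.08, 0.175] [[142.5 343.1]]
deck [0.125, -0.105, 0.175] [[453.7  -8. ]]
deck [0.125, 0.105, 0.175] [[53.9 -9.1]]
deck [-0.125, -0.105, 0.175] [[393.1 370.6]]
ledge far [0.1, -0.08, 0.169] [[395.1  45.1]]
ledge far [0.1, 0.08, 0.169] [[112.2  44.5]]
```

View pics/w14a.png

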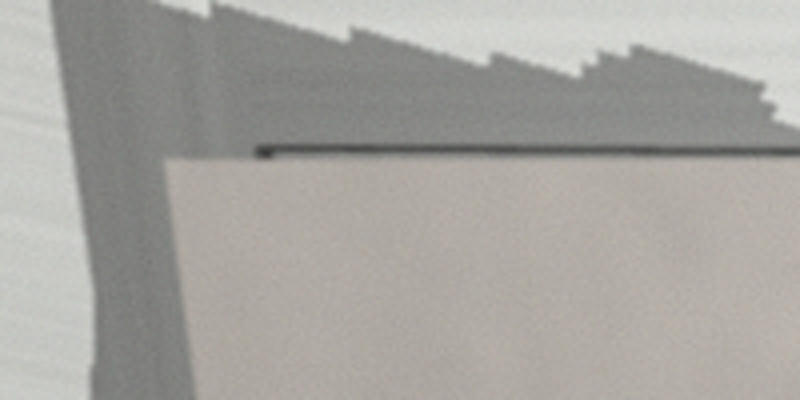

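View pics/w14b.png

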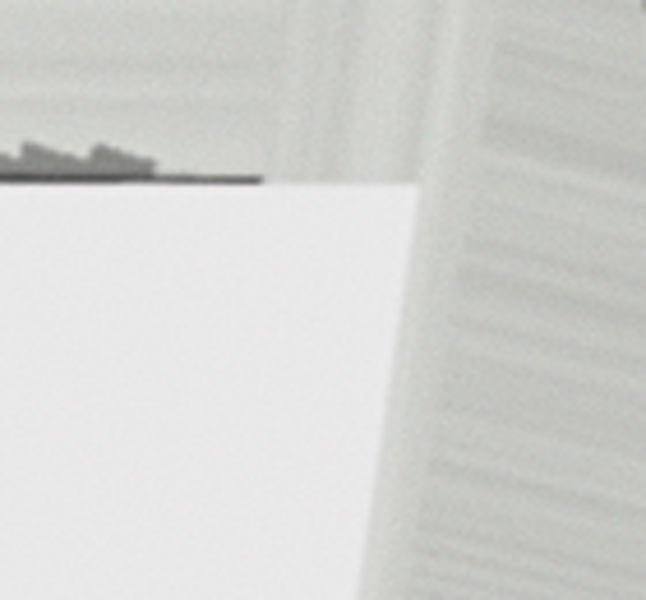

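```bash
python3 -m pendant '[{"x":0.1,"y":0.1,"z":0,"ax":0,"ay":0,"az":0.003,"fingers":2.5},{"x":0.2,"y":0.2,"z":-0.3,"ax":0,"ay":0,"az":0.006,"fingers":2.5},{"x":0.2,"y":0.2,"z":-0.6,"ax":0,"ay":0,"az":0.006,"fingers":2.5},{"x":0.2,"y":0.2,"z":-0.9,"ax":0,"ay":0,"az":0.006,"fingers":2.5},{"x":0.2,"y":0.2,"z":-1.1,"ax":0,"ay":0,"az":0.006,"fingers":2.5},{"x":0.2,"y":0.2,"z":-1.1,"ax":0,"ay":0,"az":0.006,"fingers":2.5},{"x":0.2,"y":0.2,"z":-1.1,"ax":0,"ay":0,"az":0.006,"fingers":2.5}]'; python3 -c "
from h import *
for n in ('wrist','side'): cv2.imwrite(f'pics/{n}15.png',viewer.camera(n))
a=cv2.imread('pics/side15.png');cv2.imwrite('pics/side15c.png',cv2.resize(a[90:230,180:310],None,fx=4.2,fy=4.2,interpolation=cv2.INTER_CUBIC))
a=cv2.imread('pics/wrist15.png');cv2.imwrite('pics/wrist15c.png',cv2.resize(a,(800,600),interpolation=cv2.INTER_CUBIC))
s=readout.state();print(s['eef_pos'])"
```

```text
time: 15.13
eef_pos: [0.5553, 0.1493, 0.2208]
tool_rot: [0.001, 0.994, 0.111, 0.0]
force: [-0.1, 1.2, -4.2]
gripper_width: 0.0316
[0.55541176 0.14924814 0.22111252]
```

View pics/wrist15c.png

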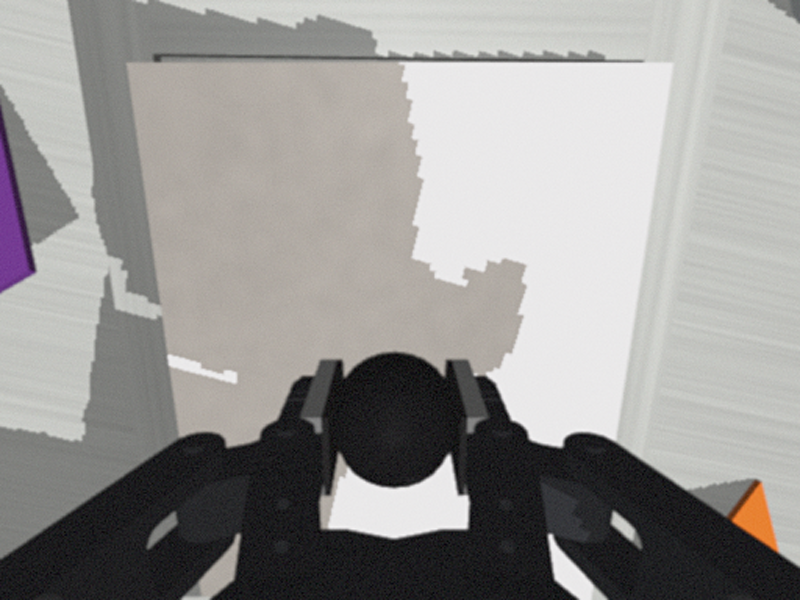

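View pics/side15c.png

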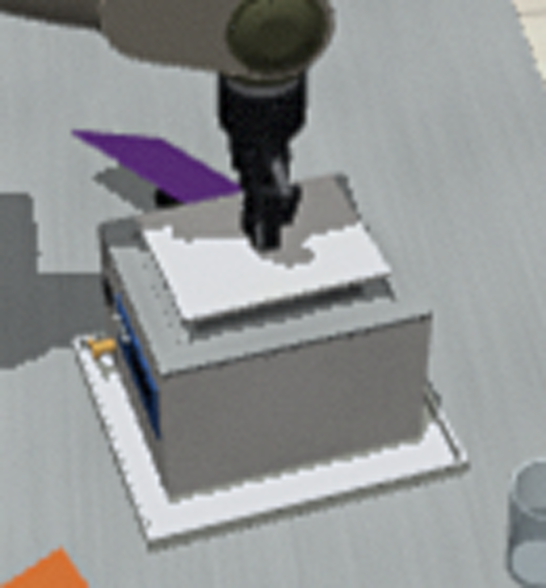

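```bash
python3 - <<'E'
from h import *
from lev import rz
K=cam('wrist'); 
r=[atz(K,p,.175) for p in ((99.2,36.5),(411.5,39))]; l=[atz(K,p,.1855) for p in ((82,39.7),(430.5,40.3))]
b=.2137
for a in (r,l):
    print(np.linalg.norm(a[0]-a[1]), rz(-b)@(np.mean(a,0)), np.arctan2(*( (a[0]-a[1])[[0,1]]*[-1,1])))
E
```

```text
0.15935584221435803 [0.67475372 0.02777531 0.175     ] 0.21469118322756225
0.1676171339264059 [0.67216267 0.02749009 0.1855    ] 0.22042869982250965
```

```bash
python3 - <<'E'
from h import *
from lev import rz
K=cam('wrist'); b=.2137
for z in (.2,.203,.205):
    a=[atz(K,p,z) for p in ((82,39.7),(430.5,40.3))]
    print(z,np.linalg.norm(a[0]-a[1]), rz(-b)@(np.mean(a,0)), np.arctan2(*( (a[0]-a[1])[[0,1]]*[-1,1])))
print('recess far edge x - lid far edge x should be 5 mm')
E
```

```text
0.2 0.15307305720139733 [0.67003211 0.02768625 0.2       ] 0.22042869982251043
0.203 0.1500639378789817 [0.6695913  0.02772683 0.203     ] 0.22042869982251
0.205 0.14805785833070473 [0.66929743 0.02775389 0.205     ] 0.22042869982250962
recess far edge x - lid far edge x should be 5 mm
```

```bash
python3 -m pendant '[{"x":0,"y":0,"z":-0.4,"ax":0,"ay":0,"az":-0.006,"fingers":2.5},{"x":0,"y":0,"z":-0.8,"ax":0,"ay":0,"az":-0.006,"fingers":2.5},{"x":0,"y":0,"z":-1.2,"ax":0,"ay":0,"az":-0.006,"fingers":2.5},{"x":0,"y":0,"z":-1.6,"ax":0,"ay":0,"az":-0.006,"fingers":2.5},{"x":0,"y":0,"z":-1.9,"ax":0,"ay":0,"az":-0.006,"fingers":2.5},{"x":0,"y":0,"z":-2.1,"ax":0,"ay":0,"az":-0.006,"fingers":2.5},{"x":0,"y":0,"z":-2.1,"ax":0,"ay":0,"az":-0.006,"fingers":2.5},{"x":0,"y":0,"z":-2.1,"ax":0,"ay":0,"az":-0.006,"fingers":2.5}]'; python3 -c "
from h import *
for n in ('wrist','side'): cv2.imwrite(f'pics/{n}16.png',viewer.camera(n))
a=cv2.imread('pics/side16.png');cv2.imwrite('pics/side16c.png',cv2.resize(a[90:230,180:310],None,fx=4.2,fy=4.2,interpolation=cv2.INTER_CUBIC))
a=cv2.imread('pics/wrist16.png');cv2.imwrite('pics/wrist16c.png',cv2.resize(a,(800,600),interpolation=cv2.INTER_CUBIC))
s=readout.state();print(s['eef_pos'])"
```

```text
time: 15.9
eef_pos: [0.5554, 0.1493, 0.2]
tool_rot: [0.001, 0.994, 0.108, 0.0]
force: [0.8, -0.0, -4.2]
gripper_width: 0.0312
[0.55545598 0.14928524 0.20021822]
```

View pics/wrist16c.png

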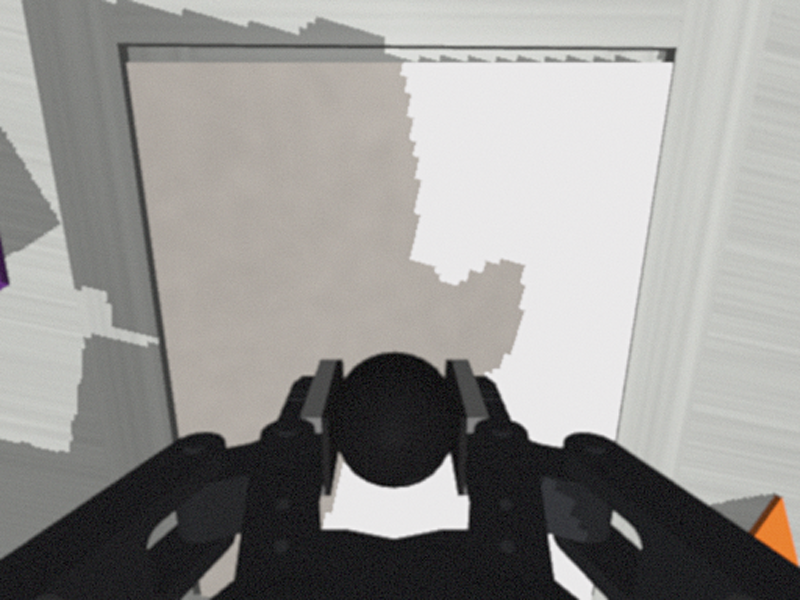

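View pics/side16c.png

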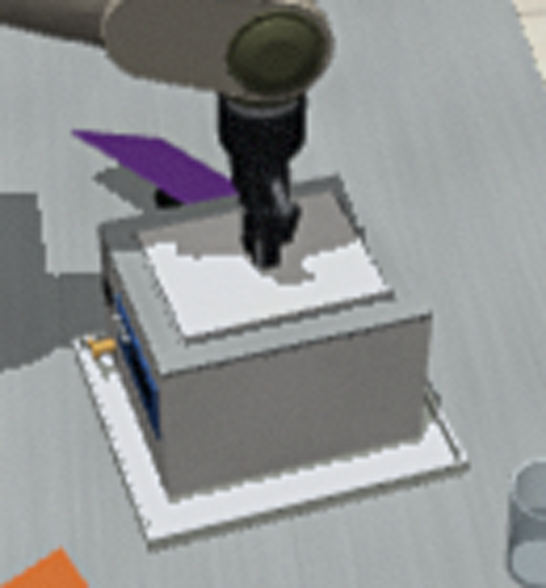

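```bash
python3 -m pendant '[{"x":0,"y":0.1,"z":-0.15,"ax":0,"ay":0,"az":0,"fingers":2.5},{"x":0,"y":0.1,"z":-0.3,"ax":0,"ay":0,"az":0,"fingers":2.5},{"x":0,"y":0.1,"z":-0.45,"ax":0,"ay":0,"az":0,"fingers":2.5},{"x":0,"y":0.1,"z":-0.6,"ax":0,"ay":0,"az":0,"fingers":2.5},{"x":0,"y":0.1,"z":-0.6,"ax":0,"ay":0,"az":0,"fingers":2.5}]'; python3 -m pendant '[{"x":0,"y":0,"z":-0.1,"ax":0,"ay":0,"az":0,"fingers":2.5},{"x":0,"y":0,"z":-0.2,"ax":0,"ay":0,"az":0,"fingers":2.5},{"x":0,"y":0,"z":-0.2,"ax":0,"ay":0,"az":0,"fingers":2.5}]'
```

```text
time: 16.42
eef_pos: [0.5553, 0.1503, 0.1937]
tool_rot: [0.001, 0.994, 0.108, 0.0]
force: [-0.4, -0.4, -3.1]
gripper_width: 0.0318
time: 16.67
eef_pos: [0.5555, 0.1501, 0.1928]
tool_rot: [0.001, 0.994, 0.108, 0.001]
force: [-2.6, -2.9, 3.2]
gripper_width: 0.0319
```

```bash
python3 -m pendant '[{"x":0,"y":0,"z":-0.1,"ax":0,"ay":0,"az":0,"fingers":2.5},{"x":0,"y":0,"z":-0.1,"ax":0,"ay":0,"az":0,"fingers":2.5}]';python3 -c "
from h import *
for n in ('wrist','side'): cv2.imwrite(f'pics/{n}17.png',viewer.camera(n))
a=cv2.imread('pics/side17.png');cv2.imwrite('pics/side17c.png',cv2.resize(a[90:230,180:310],None,fx=4.2,fy=4.2,interpolation=cv2.INTER_CUBIC))
a=cv2.imread('pics/wrist17.png');cv2.imwrite('pics/wrist17c.png',cv2.resize(a,(800,600),interpolation=cv2.INTER_CUBIC))
s=readout.state();print(s['eef_pos'],s['force'],s['ft_torque'])"
```

```text
time: 16.83
eef_pos: [0.5556, 0.15, 0.1924]
tool_rot: [0.001, 0.994, 0.108, 0.001]
force: [-4.2, -3.2, 8.4]
gripper_width: 0.0314
[0.55562546 0.15003745 0.19243694] [-3.87708486 -3.58070453  8.26127518] [0.12081383 0.856139   0.10399006]
```

View pics/wrist17c.png

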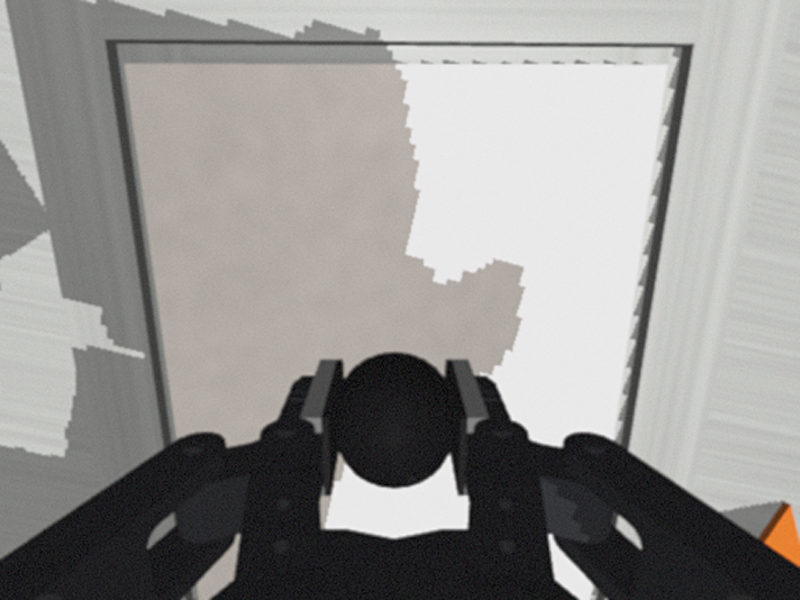

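View pics/side17c.png

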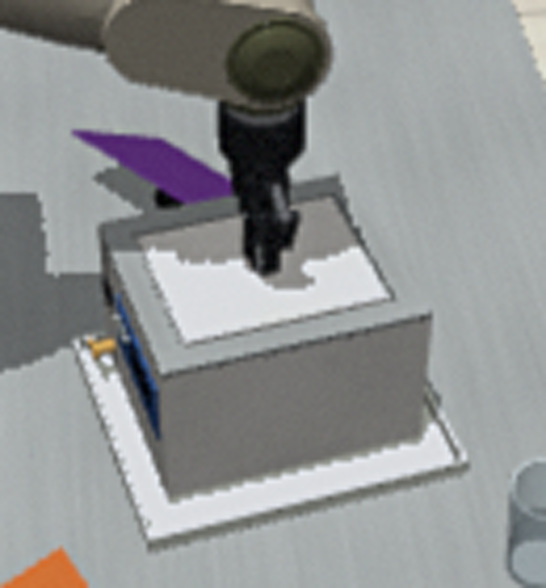

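```bash
python3 -m pendant '[{"x":0,"y":0,"z":0.1,"ax":0,"ay":0,"az":0,"fingers":2.8},{"x":0,"y":0,"z":0.1,"ax":0,"ay":0,"az":0,"fingers":3.2},{"x":0,"y":0,"z":0.1,"ax":0,"ay":0,"az":0,"fingers":3.6},{"x":0,"y":0,"z":0.1,"ax":0,"ay":0,"az":0,"fingers":4.2},{"x":0,"y":0,"z":0.1,"ax":0,"ay":0,"az":0,"fingers":5},{"x":0,"y":0,"z":0.1,"ax":0,"ay":0,"az":0,"fingers":5}]';python3 -c "
from h import *
for n in ('wrist','side'): cv2.imwrite(f'pics/{n}18.png',viewer.camera(n))
a=cv2.imread('pics/side18.png');cv2.imwrite('pics/side18c.png',cv2.resize(a[90:230,180:310],None,fx=4.2,fy=4.2,interpolation=cv2.INTER_CUBIC))
a=cv2.imread('pics/wrist18.png');cv2.imwrite('pics/wrist18c.png',cv2.resize(a,(800,600),interpolation=cv2.INTER_CUBIC))"
```

```text
time: 17.43
eef_pos: [0.5554, 0.1504, 0.1918]
tool_rot: [0.001, 0.994, 0.108, 0.0]
force: [0.2, 0.3, 0.5]
gripper_width: 0.0499
```

View pics/wrist18c.png

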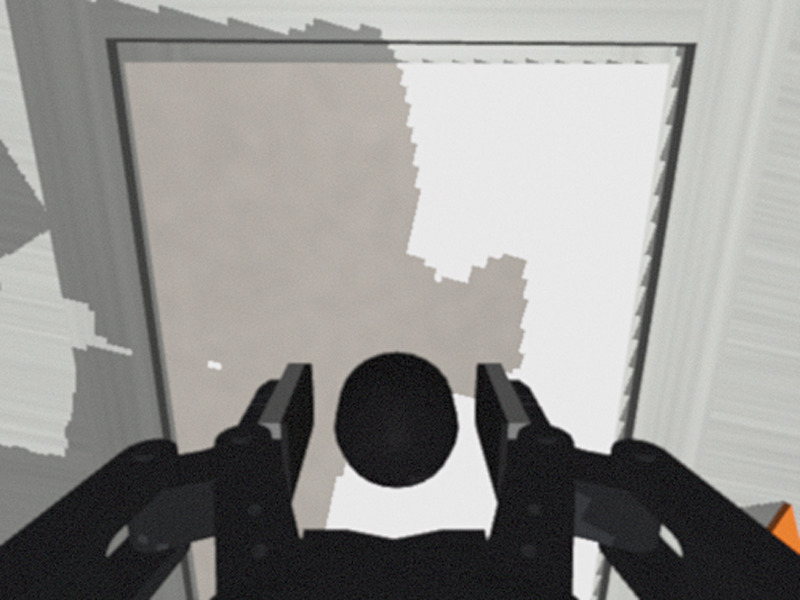

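View pics/side18c.png

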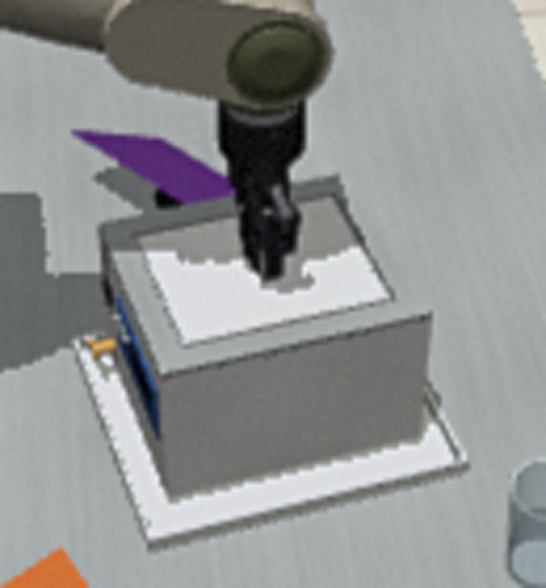

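Released with the lid in the recess. I'll retreat straight up, then move aside so the cameras can see the lid.

```bash
python3 -m pendant '[{"x":0,"y":0,"z":2,"ax":0,"ay":0,"az":0,"fingers":5.5},{"x":0,"y":0,"z":5,"ax":0,"ay":0,"az":0,"fingers":5.5},{"x":0,"y":0,"z":9,"ax":0,"ay":0,"az":0,"fingers":5.5},{"x":0,"y":0,"z":13,"ax":0,"ay":0,"az":0,"fingers":5.5},{"x":0,"y":0,"z":16,"ax":0,"ay":0,"az":0,"fingers":5.5},{"x":-3,"y":-3,"z":18,"ax":0,"ay":0,"az":0,"fingers":5.5},{"x":-7,"y":-6,"z":18,"ax":0,"ay":0,"az":0,"fingers":5.5},{"x":-10,"y":-9,"z":18,"ax":0,"ay":0,"az":0,"fingers":5.5},{"x":-13,"y":-12,"z":18,"ax":0,"ay":0,"az":0,"fingers":5.5},{"x":-16,"y":-15,"z":18,"ax":0,"ay":0,"az":0,"fingers":5.5},{"x":-18,"y":-18,"z":18,"ax":0,"ay":0,"az":0,"fingers":5.5},{"x":-18,"y":-20,"z":18,"ax":0,"ay":0,"az":0,"fingers":5.5}]'; python3 -m pendant '[{"x":0,"y":-2,"z":0,"ax":0,"ay":0,"az":0,"fingers":5.5},{"x":0,"y":-5,"z":0,"ax":0,"ay":0,"az":0,"fingers":5.5},{"x":0,"y":-8,"z":0,"ax":0,"ay":0,"az":0,"fingers":5.5},{"x":0,"y":-8,"z":0,"ax":0,"ay":0,"az":0,"fingers":5.5},{"x":0,"y":-8,"z":0,"ax":0,"ay":0,"az":0,"fingers":5.5}]';python3 -c "
from h import *
for n in ('top','side'): cv2.imwrite(f'pics/{n}19.png',viewer.camera(n))
a=cv2.imread('pics/side19.png');cv2.imwrite('pics/side19c.png',cv2.resize(a[100:290,180:340],None,fx=3.1,fy=3.1,interpolation=cv2.INTER_CUBIC))
a=cv2.imread('pics/top19.png');cv2.imwrite('pics/top19c.png',cv2.resize(a[110:270,140:370],None,fx=3.4,fy=3.4,interpolation=cv2.INTER_CUBIC))
for n in ('top','side'):
  for t in ('lid','lid_knob','bottle','beaker','bath_seat'): print(n,t,[(np.round(px(d['xy'])).tolist(),round(d['score'],2)) for d in spot_point(n,t)])
s=readout.state();print(s['force'])"
```

```text
time: 18.53
eef_pos: [0.3726, -0.0505, 0.3727]
tool_rot: [0.002, 0.994, 0.108, 0.001]
force: [0.6, 1.1, 0.4]
gripper_width: 0.0547
time: 18.95
eef_pos: [0.3752, -0.1306, 0.3718]
tool_rot: [0.001, 0.994, 0.107, 0.0]
force: [0.3, 1.4, 0.0]
gripper_width: 0.0551
top lid [([202.0, 195.0], 0.86), ([113.0, 212.0], 0.67), ([405.0, 258.0], 0.64)]
top lid_knob [([117.0, 216.0], 0.97), ([400.0, 257.0], 0.78), ([199.0, 192.0], 0.59)]
top bottle [([337.0, 146.0], 0.78), ([253.0, 190.0], 0.54)]
top beaker [([279.0, 136.0], 0.84)]
top bath_seat []
side lid [([200.0, 335.0], 0.88), ([221.0, 128.0], 0.86), ([240.0, 153.0], 0.85), ([184.0, 250.0], 0.67)]
side lid_knob [([206.0, 342.0], 0.84), ([217.0, 139.0], 0.79), ([244.0, 149.0], 0.75), ([182.0, 255.0], 0.68)]
side bottle [([242.0, 156.0], 0.63)]
side beaker [([306.0, 222.0], 0.66)]
side bath_seat [([243.0, 152.0], 0.88)]
[-0.02038049 -0.11696708  0.32776886]
```

View pics/top19c.png

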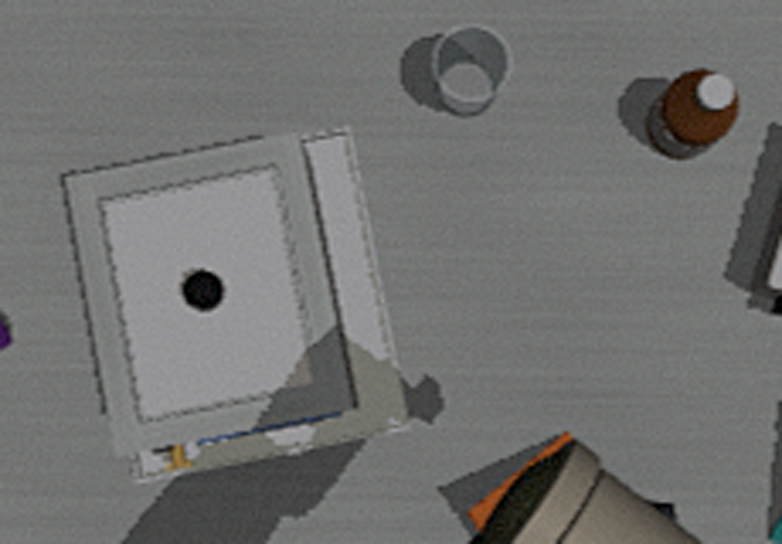

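View pics/side19c.png

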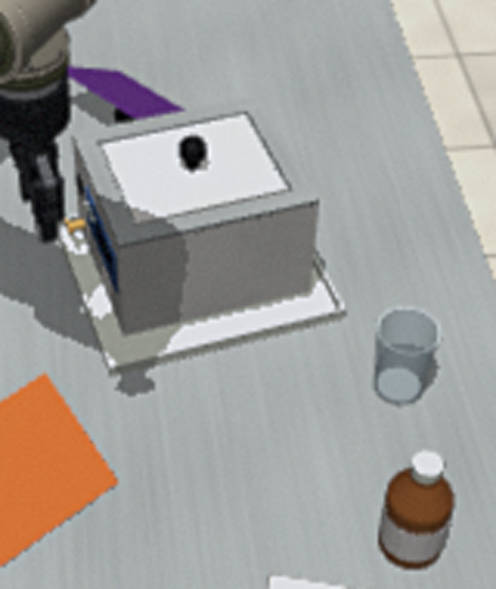

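```bash
python3 -m pendant '[{"x":0,"y":3,"z":0,"ax":0,"ay":0,"az":0,"fingers":5.5},{"x":0,"y":6,"z":0,"ax":0,"ay":0,"az":0,"fingers":5.5},{"x":1,"y":9,"z":0,"ax":0,"ay":0,"az":0,"fingers":5.5},{"x":2,"y":12,"z":0,"ax":0,"ay":0,"az":0,"fingers":5.5},{"x":3,"y":15,"z":0,"ax":0,"ay":0,"az":0,"fingers":5.5},{"x":3,"y":18,"z":0,"ax":0,"ay":0,"az":0,"fingers":5.5},{"x":3,"y":21,"z":0,"ax":0,"ay":0,"az":0,"fingers":5.5},{"x":3,"y":24,"z":0,"ax":0,"ay":0,"az":0,"fingers":5.5},{"x":3,"y":25,"z":0,"ax":0,"ay":0,"az":0,"fingers":5.5},{"x":3,"y":25,"z":0,"ax":0,"ay":0,"az":0,"fingers":5.5}]';python3 -c "
from h import *
from lev import rz
a=viewer.camera('wrist');K=cam('wrist')
cv2.imwrite('pics/wrist20.png',cv2.resize(a,(800,600),interpolation=cv2.INTER_CUBIC))
"
```

```text
time: 20.38
eef_pos: [0.4051, 0.1219, 0.3719]
tool_rot: [0.001, 0.994, 0.11, 0.0]
force: [-0.1, -0.8, -0.2]
gripper_width: 0.0547
```

View pics/wrist20.png

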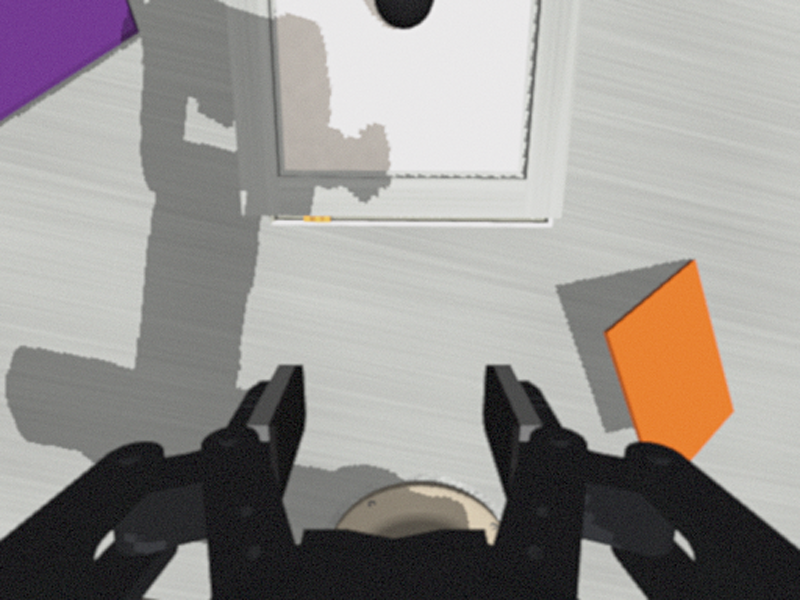

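```bash
python3 -c "
from plant import hand_in, readout
s=readout.state();print(s['time'],s['joint_velocities'].round(3),s['force'])
print(hand_in())"
```

```text
20.4333 [-0.043 -0.007  0.007 -0.004 -0.003 -0.014] [-0.62455238 -0.08305897 -0.43581125]
the job is handed in; nothing more can be done
None
```

The lid is on the bath, knob up and sitting in the recess. I handed the job in at about 20.4 s of the 69 s allowed.

1. **Levering up:** I gripped the lid's raised edge, swung it up past upright with its foot just outside the tray lip, and let go. It came to rest leaning about 19.8° against the tank wall.
2. **Turning over:** I took hold of the knob along its axis, lifted the lid clear and turned it over above the bath. I centred it with the wrist camera and lowered it until it touched lightly, with about 8 N upward force. Then I opened the fingers and backed off.

**Last checks**
- **Position:** the top, side and wrist pictures show the lid inside the recess outline on all four sides, with about 4–6 mm clearance on the three sides I could measure. The wrist view shows its front edge below the rim.
- **Level and fully down:** I judged these from the pictures and the contact height; I did not measure them separately.
- **Bottle and beaker:** both look to be where they started.
- **Robot:** it was clear of everything at hand-in, with a force reading near zero.

**What disagreed**
- **Bath position:** the wrist camera put the bath about 2–3 mm from my first two-camera fit. I used the wrist camera's value.
- **Grip reading:** finger openings read about 2–3 mm less than the true thickness of what was held.
- **First touch-down:** when I set the lid upright on the bench, the force briefly reached about 36 N up and 22 N sideways. I eased off before letting go.
- **Detections:** the side view's "bottle" at the end was a false hit on the lid, so I relied on the pictures there.

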